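# Swap the screw jar behind the bottles in the bench rack

### The job

Swap the small screw jar at the back of the bench rack for the large one from the job tray: first stand both bottles from the rack upright on the flat rubber mat, then set the small jar in the tray's large compartment beside the large jar, and then stand the large jar on the rack's now empty rear bay. Only then stand each bottle back in the middle of the bay it came from. Keep the bottles upright all the while, and leave the spectacles where they lie.

Things in the scene. Friction and masses are not known exactly. Their poses are not given: they have to be found in the camera images.
- rack: bare aluminium rack, fixed, 180x71x40 mm, open top; origin under its centre, x along it to the open rear end (away from robot), low lip at front. Two cheeks 40 mm high, 63 mm clear between; floor top z=6 mm. Bays with dark inlays 50x56 mm at x=-55 (front), 0, +55 mm (rear), y=0. At the start a bottle in the front and one in the middle bay (either way), the small jar in the rear, within 5 mm
- mat: flat dark rubber mat, fixed, 100 (x) x 190 (y) x 3 mm, empty at the start; origin at the centre of its underside, top at z = 3 mm; its long y axis runs roughly away from the robot. The side area for both bottles
- tray: open teal job tray, fixed, 134 (x) x 214 (y) x 42 mm; origin under its centre, inner floor z=2 mm, wall tops 42 mm. A 26 mm high divider at y=-45 mm parts a small compartment (y -100 to -46) from the large one (x -58 to 58, y -44 to 100 mm). At the start the large jar stands in the large one at y 58 to 70 mm, x within 6 mm of 0; free room for the small jar is round x=0, y=-6 mm
- spray: lens spray bottle, loose, about 0.08 kg, 36 x 42 x 106 mm, dark body with a round red cap, upright; origin at the centre of its underside, z up. Grasp across the body about 60 to 70 mm above its foot, above the rack's cheeks
- dropper: dropper bottle, loose, about 0.07 kg, 34 x 34 x 102 mm, brown body with a pale label (32 mm across below 60 mm, narrowing above to a neck of 24 mm at 62 to 77 mm) with a slim black rubber bulb on top, upright; origin at the centre of its underside, z up. Grasp across the neck and shoulder about 60 to 70 mm above its foot
- jar_small: small round screw jar, all white, loose, about 0.03 kg, 42 mm across x 30 mm high, the ribbed lid is its upper 10 mm; origin at the centre of its underside, z up. Stands in the rear bay at the start. The cheeks leave no room for fingers at its sides: grasp it along the rack's length
- jar_large: larger round screw jar with a black lid (pale label on it) and grey body, loose, about 0.03 kg, 50 mm across x 34 mm high, the ribbed lid is its upper 10 mm; origin at the centre of its underside, z up. Stands in the tray at the start
- glasses_c: bystander: open pair of spectacles with a thin teal frame lying beyond the rack, 145 x 134 x 45 mm, origin at the centre of its underside
Not all that is in view belongs to the job. Leave any yellow look-alike of the spray alone.

How it is judged:
By the outcome, as a careful person would: the job done as asked, in the order asked, and still so for the second after the job is handed in, with the robot touching nothing.
It also fails if it takes over 144 s, if anything falls off the work surface, if the arm or the gripper's body presses on something with over 40 N, if the wrist force passes 120 N, or if a joint passes its speed limit or range.

### The arm

A 6-joint arm with a two-finger parallel gripper is mounted at the origin on a cart in front of the work surface, level with it; the furniture and walls round the work are solid. World frame = base frame: x ahead of the robot, y to its left, z up, the work surface at z = 0. Lengths are in m, angles in rad, forces in N, time in s.
With the tool pointing down it reaches from about 0.35 to 0.975 m from the base axis. Payload 7.1 kg.
Tool frame: the origin (TCP) lies at the very end of the fingers, on their centre line; the grasp point (between the pads) lies 19 mm behind it (bot.grip_depth is the distance from the TCP to the grasp point, in m); z points along the fingers, y is the line along which they close (so a half turn about z gives the same grasp; the last joint's range is limited). The gripper opens to 88 mm and grips with 3 to 60 N. Pads are 20 mm wide; open, the fingers measure 115 mm over their backs; the gripper's body (75 mm by 178 mm) begins 61 mm behind the grasp point.
Start: joints at [1.135, 0.423, 1.63, -0, 1.089, -0.019], TCP at [0.253, 0.571, 0.223] pointing down, gripper open.
Joint ranges: [-3, 3], [-0.9, 2.11], [0.09, 2.58], [-1.31, 4.45], [0.11, 2.69], [-2.54, 2.54]. Speed limits (rad/s): [2.39, 2.39, 3.01, 3.14, 3.14, 3.14].

### API

Orientations are given as a unit quaternion [x, y, z, w].
In Python, from cell import bot gives the robot as it stands.
- The arm moves only by the tool step_arm, never from a script. Its argument "rows" is a list that holds one entry, the list of rows, each a list of 7 numbers: the shift along the tool's x, y, z normalised to -1 to 1, where 1 is 4 cm, then the turn, a rotation vector about the tool's x, y, z normalised to -1 to 1, where 1 is 60 degrees, then the opening, from -1 (shut) to 1 (fully open). In form: [[[dx, dy, dz, rx, ry, rz, hand], ...]]. A call has 1 to 12 rows; each row shifts and turns the commanded pose from where the row before left it, along the tool's axes as they then stand; what a row does not reach is not made up. A row lasts 1/12 s, in which the tool goes at most 41.7 mm and 7.16 degrees, less where a joint would pass 70% of its speed; a pose out of reach is approached as far as the arm can. A call with a number of a shift or a turn outside -1 to 1 is refused whole. A call with a gripper value outside its range is refused whole. The fingers move at their own pace and stop on an object; the grip force is fixed at half the most. Time passes only in rows, so rows that do not move let the fingers close. It gives the time, the measured TCP pose, the force, the opening and the grip force at its end, in the units of the state.
- bot.read_state(): the state, without advancing time (a new reading comes with each control period).
- bot.grab_frame(name): name is "side" or "top" or "wrist"; returns the picture (420x560x3 uint8, blue, green, red); there is no depth.
- bot.calibration(name): a dict with "fovy" (degrees; the focal length in pixels is half the picture's height over the tangent of half this angle, whatever the lens; pixels are square), "cx", "cy" (the principal point, pixels), "R" (3x3) and "t" (3): a world point X has camera coordinates R X + t; the wrist camera has in their place "T_tool_cam" (4x4, takes a point from camera to tool coordinates, whose origin is the TCP and whose axes are the flange's). Camera axes: x right, y down, z forward; pixel columns grow to the right and rows downward; lengths in m; the calibration is good to about 2 mm. A picture is of the moment at which its call begins: read the wrist's pose just before it. calibration takes no time and is no camera call.
- bot.close_job(): hands the job in; it is judged then, once.
Trained networks look in the newest picture that a camera, given by its name, has taken for a name from the list of things; names that differ only in an ending like _2 or _b are one class to them, and where a whole thing is asked for, a point or a joint stands for the part that bears it (a point fixed in the world has none). Each returns a list of dicts, best first, with "score" (0 to 1); they miss things now and then, are a little off and sometimes report something else, mostly with a low value. They report only what shows in the picture. A call takes as long as a camera call. They do not tell look-alikes from the thing itself.
- bot.masks_of(camera, target): "mask" (420x560 bool, what is visible of it) and "position" ([column, row] in pixels, amid what is visible of it).
- bot.place_of(camera, target): "position" ([column, row] in pixels: a listed point, or the origin of a listed thing).
The state is a dict: "time_s": time; "q": joint angles; "qvel": joint speeds; "tau": joint torques, N m; "tcp_pos": TCP position; "ee_rot": TCP orientation; "ft_force": force on the tool from outside, world axes, zero at the start; "moment": the same for the moment, N m; "grip_width": finger opening in m; "gripper_force": force on a finger pad.
Only numpy, scipy, OpenCV 4.12 (cv2) and the standard library are available. Lean on these libraries where they do the work, as an engineer would, in place of code of your own. Each camera call takes 0.05 s, during which the arm holds its last target. There are 200 camera calls.

## Working session

There is one attempt and no reset: what is moved stays moved. The work goes in short steps, Python scripts to look and compute and a tool call to move; the robot and the scene stay as the last step left them, time stands still between calls to the robot, and variables do not carry over. Pictures are saved under pics/ and viewed, at most 14 in all, crops included, and the job is handed in when it is done.

Besides the shell and the picture viewer there is one more tool, called after ">>>" by a JSON object that holds its "op" and its "data", one argument or row to a line. step_arm: Moves the arm, as the interface text tells. Its arguments: {"type":"object","properties":{"rows":{"type":"array","items":{"type":"array","items":{"type":"array","items":{"type":"number"}}}}},"required":["rows"]}

```bash
ls; mkdir -p pics; python3 - <<'E'
from cell import bot
import cv2
for n in("side","top","wrist"):
    cv2.imwrite(f"pics/{n}0.png",bot.grab_frame(n)); print(n,bot.calibration(n))
print(bot.read_state())
for n in("side","top"):
  for t in("rack","mat","tray","spray","dropper","jar_small","jar_large","glasses_c"):
    print(n,t,[(round(d["score"],2),[round(float(v)) for v in d["position"]]) for d in bot.place_of(n,t)][:3])
E
```

```text
pics
side {'fovy': 54.46251799663578, 'cx': 288.2799071878848, 'cy': 207.81160945786795, 'R': array([[-0.99894159,  0.04534868,  0.00769353],
       [ 0.01775291,  0.53442324, -0.84503055],
       [-0.04243262, -0.84399958, -0.53466268]]), 't': array([0.59933187, 0.00664432, 1.11770727])}
top {'fovy': 49.693566832690045, 'cx': 281.52847006533284, 'cy': 203.09274281635192, 'R': array([[ 0.0720273 , -0.99740154,  0.00149367],
       [-0.97615878, -0.07080054, -0.20518605],
       [ 0.20475864,  0.01332094, -0.97872185]]), 't': array([-0.03620033,  0.61318402,  1.13747304])}
wrist {'fovy': 67.40034619560126, 'cx': 277.07474651171515, 'cy': 209.2354511205484, 'T_tool_cam': array([[ 4.94802191e-04, -9.62753682e-01, -2.70379553e-01,
         7.39030027e-02],
       [ 9.99999777e-01,  5.97354055e-04, -2.97000029e-04,
         1.19969344e-03],
       [ 4.47450194e-04, -2.70379346e-01,  9.62753763e-01,
        -1.61821482e-01],
       [ 0.00000000e+00,  0.00000000e+00,  0.00000000e+00,
         1.00000000e+00]])}
{'time_s': 0.15, 'q': array([ 1.13501897e+00,  4.23666261e-01,  1.63049482e+00, 
[... 574 characters left out ...]
ripper_force': 0.0, 'grip_width': 0.08773412286705964}
side rack [(0.74, [306, 215])]
side mat [(0.79, [336, 174]), (0.52, [365, 266])]
side tray [(0.81, [369, 287]), (0.19, [365, 264])]
side spray [(0.63, [318, 199]), (0.55, [323, 211])]
side dropper [(0.75, [305, 209]), (0.48, [206, 247])]
side jar_small [(0.68, [284, 216])]
side jar_large [(0.86, [365, 266])]
side glasses_c [(0.62, [204, 244])]
top rack [(0.87, [275, 228])]
top mat [(0.96, [365, 278]), (0.33, [278, 225])]
top tray [(0.95, [176, 260])]
top spray [(0.77, [309, 242]), (0.76, [277, 247])]
top dropper [(0.54, [280, 227])]
top jar_small [(0.52, [283, 202]), (0.39, [197, 265])]
top jar_large [(0.64, [196, 264])]
top glasses_c []
```

View pics/top0.png

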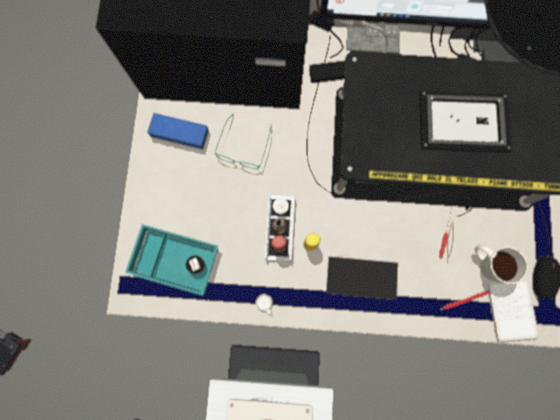

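View pics/side0.png

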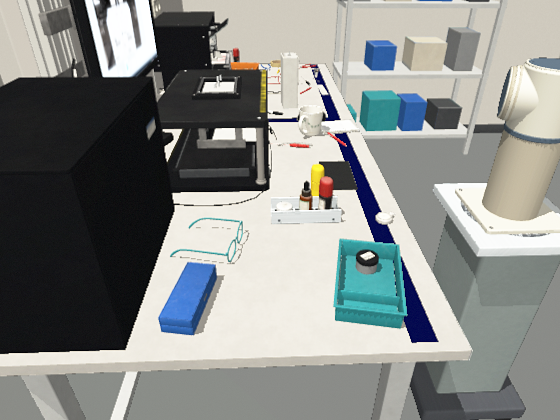

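Top view: the rack lies at (280,228) with spray (red cap, 279,242) in front, dropper in the middle (280,227) and small jar at the rear (281,206). The yellow look-alike is close by at (313,240). The mat is at (362,279), and the tray at (174,260) holds the large jar at (196,264).

```bash
cat > h.py <<'E'
import numpy as np, cv2
from cell import bot
from scipy.spatial.transform import Rotation as Rt
def cam(n,st=None):
    c=bot.calibration(n); f=210/np.tan(np.radians(c["fovy"]/2))
    K=np.array([[f,0,c["cx"]],[0,f,c["cy"]],[0,0,1]])
    if n=="wrist":
        st=st or bot.read_state(); T=np.eye(4); T[:3,:3]=Rt.from_quat(st["ee_rot"]).as_matrix(); T[:3,3]=st["tcp_pos"]
        M=np.linalg.inv(T@c["T_tool_cam"]); return K,M[:3,:3],M[:3,3]
    return K,np.array(c["R"]),np.array(c["t"])
def unproj(C,uv,z):
    K,R,t=C; d=R.T@np.linalg.solve(K,[uv[0],uv[1],1.]); o=-R.T@t
    return o+d*(z-o[2])/d[2]
def proj(C,X):
    K,R,t=C; p=(np.atleast_2d(X)@R.T+t)@K.T; return p[:,:2]/p[:,2:]
def maskpoly(C,m,z):
    """min-area rectangle of a mask's contour on plane z: centre, size, angle of long side (deg)"""
    c=max(cv2.findContours(m.astype(np.uint8),cv2.RETR_EXTERNAL,cv2.CHAIN_APPROX_NONE)[0],key=cv2.contourArea)[:,0]
    P=np.array([unproj(C,p,z)[:2] for p in c]); (x,y),(w,h),a=cv2.minAreaRect((P*1000).astype(np.float32))
    if w<h: w,h,a=h,w,a+90
    return np.round([x,y,w,h,(a+90)%180-90],1)
def yaw(st): # heading of tool x axis, deg
    x=Rt.from_quat(st["ee_rot"]).as_matrix()[:,0]; return np.degrees(np.arctan2(x[1],x[0]))
def plan(target,yawdeg=None,st=None):
    """tool-frame displacement (units of 4cm) and turn about tool z (units of 60deg) to reach a TCP"""
    st=st or bot.read_state(); R=Rt.from_quat(st["ee_rot"]).as_matrix()
    d=R.T@(np.array(target)-st["tcp_pos"])/.04
    tz=None if yawdeg is None else -(((yawdeg-yaw(st)+180)%360)-180)/60
    print("disp(units)",np.round(d,3),"turn z(units)",None if tz is None else round(tz,3)," target",np.round(target,4))
E
python3 - <<'E'
from h import *
st=bot.read_state(); print("yaw",yaw(st), Rt.from_quat(st["ee_rot"]).as_matrix().round(3))
C=cam("top"); bot.grab_frame("top")
print("base px",proj(C,[0,0,0]))
for t,z in(("rack",.04),("mat",.003),("tray",.042),("jar_large",.034),("jar_small",.03),("spray",.106),("dropper",.1),("glasses_c",.0)):
    for r in bot.masks_of("top",t)[:2]: print(t,round(r["score"],2),maskpoly(C,r["mask"],z))
for n in("top","side"):
  C=cam(n); bot.grab_frame(n)
  for t,z in(("rack",0),("mat",0),("tray",0),("jar_large",0.002),("jar_small",.006),("spray",.006),("dropper",.006),("glasses_c",.0)):
    for r in bot.place_of(n,t)[:2]: print(n,t,round(r["score"],2),unproj(C,r["position"],z).round(3))
print("yellow",unproj(cam("top"),(313,240),.1).round(3), unproj(cam("top"),(264,302),.02).round(3))
E
```

```text
yaw 156.1241942195865 [[-0.914  0.405  0.   ]
 [ 0.405  0.914  0.   ]
 [-0.     0.    -1.   ]]
base px [[267.09545535 447.56827499]]
rack 0.63 [552.4  10.3 175.8  72.3   1.1]
mat 0.63 [ 437.4 -221.5  189.7   99.5   88.9]
tray 0.91 [448.3 285.9 220.9 137.5  78.4]
jar_large 0.5 [438.8 224.4  48.2  44.6 -85.9]
jar_small 0.67 [611.5  13.4  41.6  40.8   4.1]
spray 0.72 [511.4 -73.7  50.1  33.4 -33.3]
spray 0.52 [500.3   8.9  40.2  35.1   4.1]
dropper 0.42 [545.4  12.2  33.4  25.4   4.1]
glasses_c 0.62 [727.   86.4  21.    8.8 -47.7]
glasses_c 0.43 [560.1  10.4 185.3  73.3   0.7]
top rack 0.94 [0.551 0.014 0.   ]
top mat 0.95 [ 0.44  -0.227  0.   ]
top tray 0.64 [0.449 0.291 0.   ]
top jar_large 0.65 [0.441 0.234 0.002]
top jar_small 0.75 [0.616 0.005 0.006]
top spray 0.79 [ 0.52  -0.085  0.006]
top spray 0.62 [0.509 0.004 0.006]
top dropper 0.56 [0.563 0.013 0.006]
top dropper 0.39 [0.505 0.01  0.006]
top glasses_c 0.47 [0.441 0.231 0.   ]
side rack 0.95 [0.555 0.011 0.   ]
side mat 0.95 [ 0.443 -0.21   0.   ]
side tray 0.88 [0.45  0.291 0.   ]
side jar_large 0.81 [0.436 0.213 0.002]
side jar_small 0.5 [0.617 0.008 0.006]
side spray 0.73 [ 0.516 -0.07   0.006]
side spray 0.7 [0.504 0.006 0.006]
side dropper 0.54 [0.551 0.005 0.006]
side glasses_c 0.72 [0.803 0.12  0.   ]
side glasses_c 0.54 [ 0.44  -0.208  0.   ]
yellow [ 0.517 -0.078  0.1  ] [0.355 0.036 0.02 ]
```

```bash
python3 - <<'E'
from h import *
plan([.50,.01,.30],180)
E
```

```text
disp(units) [-11.33  -10.336  -1.934] turn z(units) -0.398  target [0.5  0.01 0.3 ]
```

>>> {"op": "step_arm", "data": {
  "rows": [
    [[-0.667, -0.608, -0.114, 0, 0, 0, 1], [-0.667, -0.608, -0.114, 0, 0, 0, 1], [-0.667, -0.608, -0.114, 0, 0, 0, 1], [-0.667, -0.608, -0.114, 0, 0, 0, 1], [-0.667, -0.608, -0.114, 0, 0, 0, 1], [-0.667, -0.608, -0.114, 0, 0, 0, 1], [-0.667, -0.608, -0.114, 0, 0, 0, 1], [-0.667, -0.608, -0.114, 0, 0, 0, 1], [-0.667, -0.608, -0.114, 0, 0, 0, 1], [-0.667, -0.608, -0.114, 0, 0, 0, 1], [-0.667, -0.608, -0.114, 0, 0, 0, 1], [-0.667, -0.608, -0.114, 0, 0, 0, 1]]
  ]
}}

```text
time_s: 3.3
tcp_pos: [0.428, 0.1734, 0.2779]
ee_rot: [0.207, 0.978, 0.0, 0.0]
ft_force: [0.5, 0.5, -0.6]
grip_width: 0.0877
gripper_force: 0.0
```

>>> {"op": "step_arm", "data": {
  "rows": [
    [[-0.667, -0.608, -0.114, 0, 0, 0, 1], [-0.667, -0.608, -0.114, 0, 0, 0, 1], [-0.667, -0.608, -0.114, 0, 0, 0, 1], [-0.667, -0.608, -0.114, 0, 0, 0, 1], [-0.667, -0.608, -0.114, 0, 0, 0, 1], [0, 0, 0, 0, 0, -0.1, 1], [0, 0, 0, 0, 0, -0.1, 1], [0, 0, 0, 0, 0, -0.1, 1], [0, 0, 0, 0, 0, -0.1, 1], [0, 0, 0, 0, 0, 0, 1], [0, 0, 0, 0, 0, 0, 1]]
  ]
}}

```text
time_s: 4.22
tcp_pos: [0.5003, 0.0098, 0.3002]
ee_rot: [0.001, 1.0, -0.0, 0.0]
ft_force: [-0.4, 0.6, -0.8]
grip_width: 0.0879
gripper_force: 0.0
```

```bash
python3 - <<'E'
from h import *
st=bot.read_state(); print(st["time_s"],st["tcp_pos"],yaw(st),st["q"].round(2))
C=cam("wrist",st); cv2.imwrite("pics/w1.png",bot.grab_frame("wrist"))
for t,z in(("rack",.04),("mat",.003),("tray",.042),("jar_large",.034),("jar_small",.036),("spray",.112),("dropper",.107)):
    for r in bot.masks_of("wrist",t)[:2]: print(t,round(r["score"],2),maskpoly(C,r["mask"],z),r["position"])
for t,z in(("rack",0),("mat",0),("tray",0),("jar_large",0.002),("jar_small",.006),("spray",.006),("dropper",.006)):
    for r in bot.place_of("wrist",t)[:2]: print(t,round(r["score"],2),unproj(C,r["position"],z).round(3),r["position"])
E
```

```text
4.2167 [0.50034367 0.00978875 0.30023919] 179.9356382669309 [-0.    0.15  1.82  0.    1.17 -1.57]
rack 0.89 [554.5   9.4 179.2  72.2   1.2] [268.8, 206.2]
mat 0.95 [ 439.2 -221.1  192.3  101.2   89. ] [112.4, 128.4]
tray 0.93 [448.  280.3 225.6 135.1  78.5] [488.2, 136.9]
jar_large 0.9 [438.3 220.4  58.8  47.6  80.8] [433.6, 132.4]
jar_small 0.92 [610.1  11.3  44.1  39.6  -0. ] [275.4, 252.2]
spray 0.88 [497.7   8.4  44.9  36.4  -0. ] [273.8, 188.1]
spray 0.86 [507.1 -66.8  57.9  31.8 -45.5] [208.0, 195.4]
dropper 0.9 [540.7  12.7  41.   29.6   8.4] [279.1, 216.9]
rack 0.84 [0.56  0.012 0.   ] [278.1, 211.1]
mat 0.59 [ 0.436 -0.226  0.   ] [110.3, 127.7]
tray 0.77 [0.448 0.286 0.   ] [469.7, 136.2]
jar_large 0.94 [0.443 0.222 0.002] [426.2, 132.5]
jar_small 0.87 [0.613 0.012 0.006] [277.9, 245.3]
spray 0.81 [0.509 0.006 0.006] [274.2, 179.0]
spray 0.7 [ 0.516 -0.081  0.006] [215.1, 183.9]
dropper 0.87 [0.555 0.017 0.006] [281.1, 209.2]
```

View pics/w1.png

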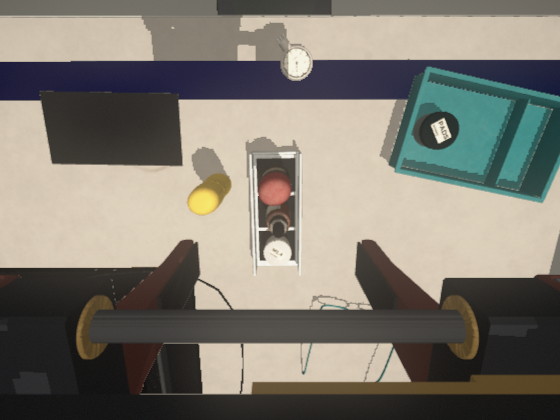

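Wrist view: the rack is at (275,212) with spray cap (275,186), dropper bulb (278,225) and small jar (277,252). The yellow look-alike is at (208,195). The mat is at (112,128), and the large jar is in the tray at (437,130).

```bash
python3 - <<'E'
from h import *
C=cam("wrist"); im=bot.grab_frame("wrist")
hsv=cv2.cvtColor(im,cv2.COLOR_BGR2HSV)
roi=np.zeros(im.shape[:2],bool); roi[160:215,250:300]=1
m=roi&((hsv[...,0]<8)|(hsv[...,0]>170))&(hsv[...,1]>110)&(hsv[...,2]>60)
print("cap",m.sum(),maskpoly(C,m,.112), unproj(C,(278,225),.1), unproj(C,(278,228),.1))
cv2.imwrite("pics/w1c.png",cv2.resize(im[140:285,180:330],None,fx=4,fy=4,interpolation=cv2.INTER_CUBIC))
plan([.498,.0085,.052],181.2)
E
```

```text
cap 805 [5.016e+02 7.800e+00 3.700e+01 3.530e+01 1.000e-01] [0.54837024 0.0120179  0.1       ] [0.5522081  0.01203057 0.1       ]
disp(units) [ 0.058 -0.033  6.205] turn z(units) -0.018  target [0.498  0.0085 0.052 ]
```

View pics/w1c.png

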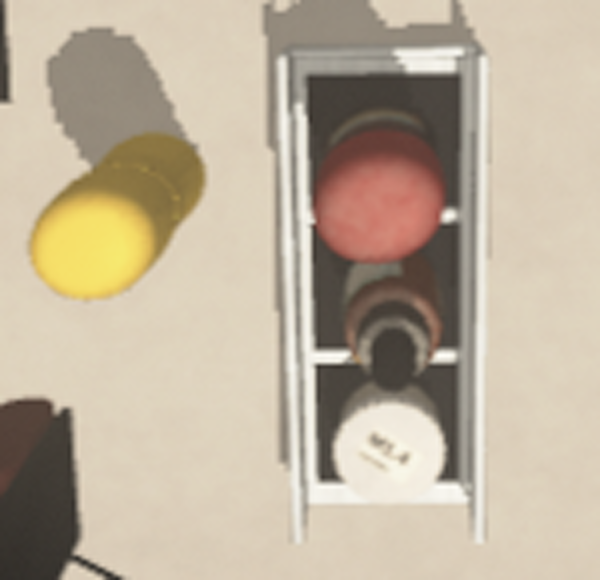

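The crop shows the spray cap at crop (378,195), the dropper bulb at (392,350) and the small jar lid at (388,447). The yellow one is left at (92,245), clear of the cheek.

>>> {"op": "step_arm", "data": {
  "rows": [
    [[-0.017, -0.045, 0, 0, 0, -0.018, 0.4], [0, 0, 0.69, 0, 0, 0, 0.4], [0, 0, 0.69, 0, 0, 0, 0.4], [0, 0, 0.69, 0, 0, 0, 0.4], [0, 0, 0.69, 0, 0, 0, 0.4], [0, 0, 0.69, 0, 0, 0, 0.4], [0, 0, 0.69, 0, 0, 0, 0.4], [0, 0, 0.69, 0, 0, 0, 0.4], [0, 0, 0.69, 0, 0, 0, 0.4], [0, 0, 0.4, 0, 0, 0, 0.4], [0, 0, 0.28, 0, 0, 0, 0.4], [0, 0, 0, 0, 0, 0, 0.4]]
  ]
}}

```text
time_s: 6.02
tcp_pos: [0.4998, 0.0079, 0.0503]
ee_rot: [-0.011, 1.0, 0.0, -0.002]
ft_force: [-0.3, 0.0, -0.9]
grip_width: 0.062
gripper_force: 0.0
```

>>> {"op": "step_arm", "data": {
  "rows": [
    [[0, 0, 0, 0, 0, 0, -1], [0, 0, 0, 0, 0, 0, -1], [0, 0, 0, 0, 0, 0, -1], [0, 0, 0, 0, 0, 0, -1], [0, 0, 0, 0, 0, 0, -1], [0, 0, 0, 0, 0, 0, -1], [0, 0, 0, 0, 0, 0, -1], [0, 0, 0, 0, 0, 0, -1]]
  ]
}}

```text
time_s: 6.68
tcp_pos: [0.502, 0.008, 0.0532]
ee_rot: [-0.01, 1.0, -0.0, 0.001]
ft_force: [-0.1, -0.2, 7.1]
grip_width: 0.0394
gripper_force: 30.0
```

>>> {"op": "step_arm", "data": {
  "rows": [
    [[0, 0, -0.3, 0, 0, 0, -1], [0, 0, -0.6, 0, 0, 0, -1], [0, 0, -0.6, 0, 0, 0, -1], [0, 0, -0.6, 0, 0, 0, -1], [0, 0, -0.6, 0, 0, 0, -1], [0, 0, -0.4, 0, 0, 0, -1], [0, 0, 0, 0, 0, 0, -1], [0, 0, 0, 0, 0, 0, -1]]
  ]
}}

```text
time_s: 7.35
tcp_pos: [0.5013, 0.008, 0.1767]
ee_rot: [-0.01, 1.0, -0.0, 0.001]
ft_force: [-0.2, -0.6, -0.9]
grip_width: 0.0388
gripper_force: 29.9
```

```bash
python3 - <<'E'
from h import *
st=bot.read_state(); print(st)
plan([.44,-.27,.15]); plan([.44,-.27,.0505])
C=cam("wrist",st); cv2.imwrite("pics/w2.png",bot.grab_frame("wrist"))
E
```

```text
{'time_s': 7.35, 'q': array([-7.72285779e-03,  3.06456619e-01,  1.93759241e+00,  6.73362687e-06,
        8.95673432e-01, -1.59948272e+00]), 'qvel': array([-0.0010454 ,  0.03413731,  0.02499718, -0.00153772, -0.00551805,
        0.00029844]), 'tau': array([ 7.55133602e-03, -4.51059723e+01, -2.43865854e+01, -1.39294553e-02,
        1.40811866e-01, -5.46571246e-04]), 'tcp_pos': array([0.50130326, 0.00803041, 0.17668078]), 'ee_rot': array([-1.04794680e-02,  9.99944652e-01, -1.43923512e-05,  9.34988229e-04]), 'ft_force': array([-0.22751141, -0.5542407 , -0.93196957]), 'moment': array([0.05060144, 0.05455035, 0.03642967]), 'gripper_force': 29.94585771113634, 'grip_width': 0.03881079589361154}
disp(units) [ 1.679 -6.917  0.664] turn z(units) None  target [ 0.44 -0.27  0.15]
disp(units) [ 1.684 -6.917  3.152] turn z(units) None  target [ 0.44   -0.27    0.0505]
```

View pics/w2.png

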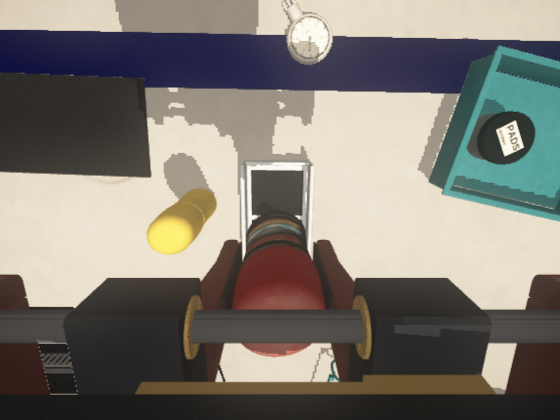

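Spray is held upright, well above the rack; the path to the mat (left, 70,125) is clear.

>>> {"op": "step_arm", "data": {
  "rows": [
    [[0.187, -0.769, 0, 0, 0, 0, -1], [0.187, -0.769, 0, 0, 0, 0, -1], [0.187, -0.769, 0, 0, 0, 0, -1], [0.187, -0.769, 0, 0, 0, 0, -1], [0.187, -0.769, 0, 0, 0, 0, -1], [0.187, -0.769, 0, 0, 0, 0, -1], [0.187, -0.769, 0, 0, 0, 0, -1], [0.187, -0.769, 0, 0, 0, 0, -1], [0.187, -0.769, 0, 0, 0, 0, -1], [0, 0, 0, 0, 0, 0, -1], [0, 0, 0, 0, 0, 0, -1]]
  ]
}}

```text
time_s: 8.32
tcp_pos: [0.4382, -0.2708, 0.1744]
ee_rot: [-0.009, 1.0, 0.001, -0.001]
ft_force: [0.2, 0.1, -0.6]
grip_width: 0.0394
gripper_force: 29.9
```

>>> {"op": "step_arm", "data": {
  "rows": [
    [[0, 0, 0.5, 0, 0, 0, -1], [0, 0, 0.6, 0, 0, 0, -1], [0, 0, 0.6, 0, 0, 0, -1], [0, 0, 0.6, 0, 0, 0, -1], [0, 0, 0.4, 0, 0, 0, -1], [0, 0, 0.25, 0, 0, 0, -1], [0, 0, 0, 0, 0, 0, -1], [0, 0, 0, 0, 0, 0, -1]]
  ]
}}

```text
time_s: 8.98
tcp_pos: [0.4393, -0.2692, 0.0577]
ee_rot: [-0.011, 1.0, 0.0, -0.001]
ft_force: [0.2, -0.1, -0.8]
grip_width: 0.0391
gripper_force: 29.9
```

Lower the last 7–8 mm gently, watching the force.

>>> {"op": "step_arm", "data": {
  "rows": [
    [[0, 0, 0.06, 0, 0, 0, -1], [0, 0, 0.06, 0, 0, 0, -1], [0, 0, 0.05, 0, 0, 0, -1], [0, 0, 0, 0, 0, 0, -1], [0, 0, 0, 0, 0, 0, -1]]
  ]
}}

```text
time_s: 9.4
tcp_pos: [0.4396, -0.2703, 0.0517]
ee_rot: [-0.01, 1.0, -0.0, 0.0]
ft_force: [0.3, 0.2, -0.7]
grip_width: 0.0395
gripper_force: 29.9
```

>>> {"op": "step_arm", "data": {
  "rows": [
    [[0, 0, 0.04, 0, 0, 0, -1], [0, 0, 0.02, 0, 0, 0, -1], [0, 0, 0, 0, 0, 0, -1], [0, 0, 0, 0, 0, 0, -1]]
  ]
}}

```text
time_s: 9.73
tcp_pos: [0.4402, -0.2708, 0.0501]
ee_rot: [-0.01, 1.0, -0.001, 0.001]
ft_force: [-1.4, 0.6, 10.1]
grip_width: 0.0391
gripper_force: 30.0
```

>>> {"op": "step_arm", "data": {
  "rows": [
    [[0, 0, 0, 0, 0, 0, 0.2], [0, 0, 0, 0, 0, 0, 0.36], [0, 0, 0, 0, 0, 0, 0.36], [0, 0, 0, 0, 0, 0, 0.36], [0, 0, -0.3, 0, 0, 0, 0.36], [0, 0, -0.7, 0, 0, 0, 0.36], [0, 0, -0.8, 0, 0, 0, 0.36], [0, 0, -0.8, 0, 0, 0, 0.36], [0, 0, -0.7, 0, 0, 0, 0.36], [0, 0, -0.5, 0, 0, 0, 0.36]]
  ]
}}

```text
time_s: 10.57
tcp_pos: [0.4401, -0.2706, 0.2045]
ee_rot: [-0.01, 1.0, -0.001, 0.001]
ft_force: [1.3, -0.5, -0.6]
grip_width: 0.0595
gripper_force: 0.0
```

>>> {"op": "step_arm", "data": {
  "rows": [
    [[-0.187, 0.769, 0, 0, 0, 0, 0.36], [-0.187, 0.769, 0, 0, 0, 0, 0.36], [-0.187, 0.769, 0, 0, 0, 0, 0.36], [-0.187, 0.769, 0, 0, 0, 0, 0.36], [-0.187, 0.769, 0, 0, 0, 0, 0.36], [-0.187, 0.769, 0, 0, 0, 0, 0.36], [-0.187, 0.769, 0, 0, 0, 0, 0.36], [-0.187, 0.769, 0, 0, 0, 0, 0.36], [-0.187, 0.769, 0, 0, 0, 0, 0.36], [0, 0, 0, 0, 0, 0, 0.36], [0, 0, 0, 0, 0, 0, 0.36]]
  ]
}}

```text
time_s: 11.48
tcp_pos: [0.5011, 0.0093, 0.2016]
ee_rot: [-0.012, 1.0, -0.0, 0.0]
ft_force: [-0.2, -0.3, 0.3]
grip_width: 0.0597
gripper_force: 0.0
```

```bash
python3 - <<'E'
from h import *
st=bot.read_state(); C=cam("wrist",st); cv2.imwrite("pics/w3.png",bot.grab_frame("wrist"));print(st["tcp_pos"])
for t,z in(("dropper",.006),("jar_small",.006),("spray",.003),("rack",0)):
    for r in bot.place_of("wrist",t)[:2]: print(t,round(r["score"],2),unproj(C,r["position"],z).round(3),r["position"])
plan([.5505,.0125,.052])
E
```

```text
[0.50107445 0.00931526 0.201594  ]
dropper 0.55 [0.554 0.013 0.006] [278.7, 230.2]
dropper 0.46 [0.555 0.01  0.006] [275.8, 230.9]
jar_small 0.59 [0.615 0.011 0.006] [275.1, 276.2]
spray 0.88 [ 0.443 -0.269  0.003] [26.7, 128.6]
spray 0.66 [ 0.521 -0.08   0.003] [200.2, 201.3]
rack 0.9 [0.557 0.01  0.   ] [276.1, 230.4]
disp(units) [-1.246  0.114  3.728] turn z(units) None  target [0.5505 0.0125 0.052 ]
```

View pics/w3.png

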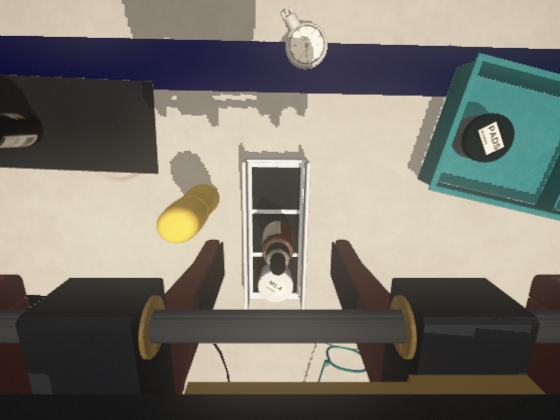

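Spray stands on the mat at the left edge (15,130); dropper's bulb is at (278,263).

>>> {"op": "step_arm", "data": {
  "rows": [
    [[-0.64, 0.057, 0, 0, 0, 0, 0.36], [-0.64, 0.057, 0, 0, 0, 0, 0.36], [0, 0, 0.5, 0, 0, 0, 0.36], [0, 0, 0.6, 0, 0, 0, 0.36], [0, 0, 0.6, 0, 0, 0, 0.36], [0, 0, 0.6, 0, 0, 0, 0.36], [0, 0, 0.6, 0, 0, 0, 0.36], [0, 0, 0.5, 0, 0, 0, 0.36], [0, 0, 0.3, 0, 0, 0, 0.36], [0, 0, 0, 0, 0, 0, 0.36], [0, 0, 0, 0, 0, 0, 0.36]]
  ]
}}

```text
time_s: 12.65
tcp_pos: [0.552, 0.0131, 0.0529]
ee_rot: [-0.01, 1.0, -0.0, -0.0]
ft_force: [-0.2, 0.5, -0.3]
grip_width: 0.0598
gripper_force: 0.0
```

>>> {"op": "step_arm", "data": {
  "rows": [
    [[0, 0, 0, 0, 0, 0, -1], [0, 0, 0, 0, 0, 0, -1], [0, 0, 0, 0, 0, 0, -1], [0, 0, 0, 0, 0, 0, -1], [0, 0, 0, 0, 0, 0, -1], [0, 0, 0, 0, 0, 0, -1], [0, 0, 0, 0, 0, 0, -1], [0, 0, 0, 0, 0, 0, -1]]
  ]
}}

```text
time_s: 13.32
tcp_pos: [0.5528, 0.0136, 0.0536]
ee_rot: [-0.011, 1.0, -0.0, 0.001]
ft_force: [0.2, -1.1, 6.1]
grip_width: 0.0312
gripper_force: 30.0
```

>>> {"op": "step_arm", "data": {
  "rows": [
    [[0, 0, -0.3, 0, 0, 0, -1], [0, 0, -0.6, 0, 0, 0, -1], [0, 0, -0.6, 0, 0, 0, -1], [0, 0, -0.6, 0, 0, 0, -1], [0, 0, -0.6, 0, 0, 0, -1], [0, 0, -0.5, 0, 0, 0, -1], [0, 0, 0, 0, 0, 0, -1], [0, 0, 0, 0, 0, 0, -1]]
  ]
}}

```text
time_s: 13.98
tcp_pos: [0.5525, 0.0137, 0.182]
ee_rot: [-0.01, 1.0, 0.0, 0.001]
ft_force: [-0.4, -0.2, -0.9]
grip_width: 0.0315
gripper_force: 29.9
```

>>> {"op": "step_arm", "data": {
  "rows": [
    [[0.365, -0.583, 0, 0, 0, 0, -1], [0.365, -0.583, 0, 0, 0, 0, -1], [0.365, -0.583, 0, 0, 0, 0, -1], [0.365, -0.583, 0, 0, 0, 0, -1], [0.365, -0.583, 0, 0, 0, 0, -1], [0.365, -0.583, 0, 0, 0, 0, -1], [0.365, -0.583, 0, 0, 0, 0, -1], [0.365, -0.583, 0, 0, 0, 0, -1], [0, 0, 0, 0, 0, 0, -1], [0, 0, 0, 0, 0, 0, -1]]
  ]
}}

```text
time_s: 14.82
tcp_pos: [0.4377, -0.1757, 0.1796]
ee_rot: [-0.009, 1.0, 0.001, -0.001]
ft_force: [-0.5, -0.5, -1.2]
grip_width: 0.0313
gripper_force: 29.9
```

>>> {"op": "step_arm", "data": {
  "rows": [
    [[0, 0, 0.5, 0, 0, 0, -1], [0, 0, 0.6, 0, 0, 0, -1], [0, 0, 0.6, 0, 0, 0, -1], [0, 0, 0.6, 0, 0, 0, -1], [0, 0, 0.5, 0, 0, 0, -1], [0, 0, 0.3, 0, 0, 0, -1], [0, 0, 0.05, 0, 0, 0, -1], [0, 0, 0.05, 0, 0, 0, -1], [0, 0, 0, 0, 0, 0, -1], [0, 0, 0, 0, 0, 0, -1]]
  ]
}}

```text
time_s: 15.65
tcp_pos: [0.4398, -0.1752, 0.0535]
ee_rot: [-0.011, 1.0, -0.0, 0.0]
ft_force: [1.2, -0.6, -1.2]
grip_width: 0.0312
gripper_force: 29.9
```

>>> {"op": "step_arm", "data": {
  "rows": [
    [[0, 0, 0.03, 0, 0, 0, -1], [0, 0, 0, 0, 0, 0, -1], [0, 0, 0, 0, 0, 0, -1]]
  ]
}}

```text
time_s: 15.9
tcp_pos: [0.4396, -0.1755, 0.0523]
ee_rot: [-0.01, 1.0, -0.0, 0.0]
ft_force: [0.4, -0.1, -1.7]
grip_width: 0.0315
gripper_force: 29.9
```

>>> {"op": "step_arm", "data": {
  "rows": [
    [[0, 0, 0.03, 0, 0, 0, -1], [0, 0, 0.03, 0, 0, 0, -1], [0, 0, 0, 0, 0, 0, -1], [0, 0, 0, 0, 0, 0, -1]]
  ]
}}

```text
time_s: 16.23
tcp_pos: [0.4402, -0.1758, 0.0505]
ee_rot: [-0.01, 1.0, -0.0, 0.001]
ft_force: [-0.8, -0.0, 12.1]
grip_width: 0.0314
gripper_force: 30.0
```

>>> {"op": "step_arm", "data": {
  "rows": [
    [[0, 0, 0, 0, 0, 0, 0.2], [0, 0, 0, 0, 0, 0, 0.36], [0, 0, 0, 0, 0, 0, 0.36], [0, 0, 0, 0, 0, 0, 0.36], [0, 0, -0.3, 0, 0, 0, 0.36], [0, 0, -0.7, 0, 0, 0, 0.36], [0, 0, -0.8, 0, 0, 0, 0.36], [0, 0, -0.8, 0, 0, 0, 0.36], [0, 0, -0.9, 0, 0, 0, 0.36], [0, 0, -0.9, 0, 0, 0, 0.36], [0, 0, -0.8, 0, 0, 0, 1]]
  ]
}}

```text
time_s: 17.15
tcp_pos: [0.439, -0.1752, 0.2595]
ee_rot: [-0.01, 1.0, -0.0, 0.0]
ft_force: [0.6, 0.1, -0.1]
grip_width: 0.0633
gripper_force: 0.0
```

>>> {"op": "step_arm", "data": {
  "rows": [
    [[-0.6, 0.654, 0, 0, 0, 0, 1], [-0.6, 0.654, 0, 0, 0, 0, 1], [-0.6, 0.654, 0, 0, 0, 0, 1], [-0.6, 0.654, 0, 0, 0, 0, 1], [-0.6, 0.654, 0, 0, 0, 0, 1], [-0.6, 0.654, 0, 0, 0, 0, 1], [-0.75, 0.654, 0, 0, 0, 0, 1], [0, 0, 0, 0, 0, 0.1, 1], [0, 0, 0, 0, 0, 0.1, 1], [0, 0, 0, 0, 0, 0.1, 1], [0, 0, 0, 0, 0, 0.1, 1], [0, 0, 0, 0, 0, 0.1, 1]]
  ]
}}

```text
time_s: 18.15
tcp_pos: [0.6091, 0.0116, 0.2568]
ee_rot: [0.251, 0.968, -0.0, -0.001]
ft_force: [-0.2, -1.0, -0.1]
grip_width: 0.0879
gripper_force: 0.0
```

>>> {"op": "step_arm", "data": {
  "rows": [
    [[0, 0, 0, 0, 0, 0.1, 1], [0, 0, 0, 0, 0, 0.1, 1], [0, 0, 0, 0, 0, 0.1, 1], [0, 0, 0, 0, 0, 0.1, 1], [0, 0, 0, 0, 0, 0.1, 1], [0, 0, 0, 0, 0, 0.1, 1], [0, 0, 0, 0, 0, 0.1, 1], [0, 0, 0, 0, 0, 0.1, 1], [0, 0, 0, 0, 0, 0.1, 1], [0, 0, 0, 0, 0, 0.1, 1], [0, 0, 0, 0, 0, 0, 1], [0, 0, 0, 0, 0, 0, 1]]
  ]
}}

```text
time_s: 19.15
tcp_pos: [0.6091, 0.0114, 0.257]
ee_rot: [0.699, 0.716, -0.0, -0.0]
ft_force: [0.0, 0.2, -1.3]
grip_width: 0.0881
gripper_force: 0.0
```

```bash
python3 - <<'E'
from h import *
st=bot.read_state(); C=cam("wrist",st); im=bot.grab_frame("wrist");print(st["tcp_pos"],yaw(st))
for t,z in(("jar_small",.036),("rack",.04)):
    for r in bot.masks_of("wrist",t)[:2]: print(t,round(r["score"],2),maskpoly(C,r["mask"],z),r["position"])
for t,z in(("jar_small",.006),("dropper",.003),("spray",.003),("rack",0)):
    for r in bot.place_of("wrist",t)[:2]: print(t,round(r["score"],2),unproj(C,r["position"],z).round(3),r["position"])
s=bot.grab_frame("side")[100:300,200:460]
cv2.imwrite("pics/v4.png",np.vstack([cv2.resize(im,(400,300)),cv2.resize(s,(400,300))]))
E
```

```text
[0.60914699 0.01142192 0.25703042] 91.3773902949564
jar_small 0.77 [614.4  11.6  41.4  39.6 -88.6] [277.6, 184.3]
rack 0.87 [559.   10.3 177.   74.8   0.8] [232.5, 183.8]
rack 0.62 [613.1  11.8  39.7  39.2 -88.6] [278.4, 186.6]
jar_small 0.91 [0.61  0.009 0.006] [277.4, 181.2]
spray 0.98 [ 0.519 -0.078  0.003] [211.6, 240.2]
spray 0.56 [ 0.441 -0.28   0.003] [165.8, 358.4]
rack 0.71 [0.562 0.008 0.   ] [241.4, 180.0]
```

View pics/v4.png

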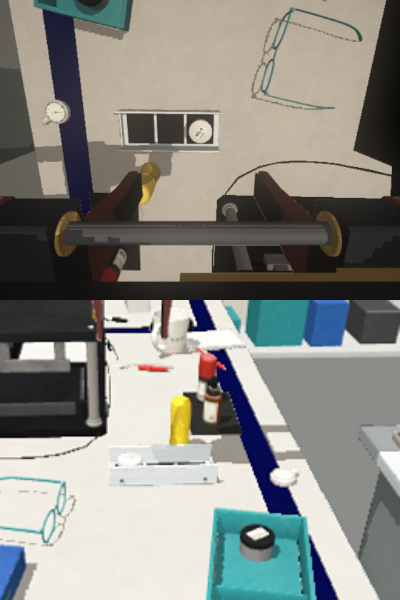

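Both bottles stand on the mat (side crop: spray cap (207,362), dropper (212,405)). The small jar is at wrist (200,131), centred in the rear bay.

```bash
python3 - <<'E'
from h import *
plan([.612,.0108,.014],91.2)
E
```

```text
disp(units) [-0.016  0.065  6.085] turn z(units) 0.0  target [0.612  0.0108 0.014 ]
```

>>> {"op": "step_arm", "data": {
  "rows": [
    [[-0.016, 0.065, 0, 0, 0, 0, 0.6], [0, 0, 0.6, 0, 0, 0, 0.6], [0, 0, 0.7, 0, 0, 0, 0.6], [0, 0, 0.7, 0, 0, 0, 0.6], [0, 0, 0.7, 0, 0, 0, 0.6], [0, 0, 0.7, 0, 0, 0, 0.6], [0, 0, 0.7, 0, 0, 0, 0.6], [0, 0, 0.7, 0, 0, 0, 0.6], [0, 0, 0.6, 0, 0, 0, 0.6], [0, 0, 0.4, 0, 0, 0, 0.6], [0, 0, 0.25, 0, 0, 0, 0.6], [0, 0, 0, 0, 0, 0, 0.6]]
  ]
}}

```text
time_s: 20.55
tcp_pos: [0.6107, 0.0108, 0.0132]
ee_rot: [0.7, 0.715, -0.001, -0.001]
ft_force: [-0.4, -0.7, -0.2]
grip_width: 0.0702
gripper_force: 0.0
```

>>> {"op": "step_arm", "data": {
  "rows": [
    [[0, 0, 0, 0, 0, 0, 0.6], [0, 0, 0, 0, 0, 0, -1], [0, 0, 0, 0, 0, 0, -1], [0, 0, 0, 0, 0, 0, -1], [0, 0, 0, 0, 0, 0, -1], [0, 0, 0, 0, 0, 0, -1], [0, 0, 0, 0, 0, 0, -1], [0, 0, 0, 0, 0, 0, -1]]
  ]
}}

```text
time_s: 21.22
tcp_pos: [0.6124, 0.0108, 0.016]
ee_rot: [0.7, 0.714, 0.0, 0.0]
ft_force: [-1.0, -0.3, 6.0]
grip_width: 0.0391
gripper_force: 30.0
```

>>> {"op": "step_arm", "data": {
  "rows": [
    [[0, 0, -0.3, 0, 0, 0, -1], [0, 0, -0.6, 0, 0, 0, -1], [0, 0, -0.6, 0, 0, 0, -1], [0, 0, -0.7, 0, 0, 0, -1], [0, 0, -0.8, 0, 0, 0, -1], [0, 0, -0.8, 0, 0, 0, -1], [0, 0, -0.6, 0, 0, 0, -1], [0, 0, 0, 0, 0, 0, -1], [0, 0, 0, 0, 0, 0, -1]]
  ]
}}

```text
time_s: 21.97
tcp_pos: [0.6128, 0.0108, 0.1934]
ee_rot: [0.7, 0.714, 0.001, 0.001]
ft_force: [-1.4, 0.3, -1.2]
grip_width: 0.039
gripper_force: 30.0
```

```bash
python3 - <<'E'
from h import *
st=bot.read_state(); print(st["tcp_pos"],st["grip_width"])
plan([.45,.293,.19],78.4)
E
```

```text
[0.61275136 0.01084838 0.19335523] 0.03903675963510483
disp(units) [ 7.138 -3.92   0.07 ] turn z(units) 0.213  target [0.45  0.293 0.19 ]
```

>>> {"op": "step_arm", "data": {
  "rows": [
    [[0.714, -0.392, 0, 0, 0, 0, -1], [0.714, -0.392, 0, 0, 0, 0, -1], [0.714, -0.392, 0, 0, 0, 0, -1], [0.714, -0.392, 0, 0, 0, 0, -1], [0.714, -0.392, 0, 0, 0, 0, -1], [0.714, -0.392, 0, 0, 0, 0, -1], [0.714, -0.392, 0, 0, 0, 0, -1], [0.714, -0.392, 0, 0, 0, 0, -1], [0.714, -0.392, 0, 0, 0, 0, -1], [0.714, -0.392, 0, 0, 0, 0, -1], [0, 0, 0, 0, 0, 0.106, -1], [0, 0, 0, 0, 0, 0.106, -1]]
  ]
}}

```text
time_s: 22.97
tcp_pos: [0.447, 0.294, 0.1896]
ee_rot: [0.775, 0.632, -0.002, -0.0]
ft_force: [1.0, -0.5, 0.6]
grip_width: 0.0388
gripper_force: 30.0
```

>>> {"op": "step_arm", "data": {
  "rows": [
    [[0, 0, 0, 0, 0, 0, -1], [0, 0, 0, 0, 0, 0, -1], [0, 0, 0, 0, 0, 0, -1]]
  ]
}}

```text
time_s: 23.22
tcp_pos: [0.4488, 0.2925, 0.1905]
ee_rot: [0.774, 0.634, -0.001, -0.0]
ft_force: [-1.0, 0.1, -0.3]
grip_width: 0.0392
gripper_force: 30.0
```

```bash
python3 - <<'E'
from h import *
st=bot.read_state(); C=cam("wrist",st); im=bot.grab_frame("wrist");print(st["tcp_pos"],yaw(st))
for t,z in(("jar_large",.036),("tray",.042)):
    for r in bot.masks_of("wrist",t)[:2]: print(t,round(r["score"],2),maskpoly(C,r["mask"],z),r["position"])
for t,z in(("jar_large",.002),("tray",0)):
    for r in bot.place_of("wrist",t)[:2]: print(t,round(r["score"],2),unproj(C,r["position"],z).round(3),r["position"])
# predicted tray geometry overlay
c=np.array([.449,.287]); a=np.radians(168.4); Rm=np.array([[np.cos(a),-np.sin(a)],[np.sin(a),np.cos(a)]])
for z,P in((.042,[(-67,-107),(67,-107),(67,107),(-67,107)]),(.026,[(-58,-45),(58,-45)]),(.002,[(0,-6),(0,64)])):
    for p in P:
        uv=proj(C,[*(c+Rm@np.array(p)/1000),z])[0]; cv2.circle(im,tuple(int(v) for v in uv),3,(0,0,255),-1)
cv2.imwrite("pics/w5.png",im); plan([.45,.293,.012],78.4)
E
```

```text
[0.44884318 0.29252353 0.19051678] 78.63662322631438
tray 0.75 [453.8 307.1 170.4 135.5  78.5] [278.9, 162.4]
tray 0.98 [0.455 0.287 0.   ] [283.5, 192.5]
disp(units) [0.009 0.014 4.483] turn z(units) 0.002  target [0.45  0.293 0.012]
```

View pics/w5.png

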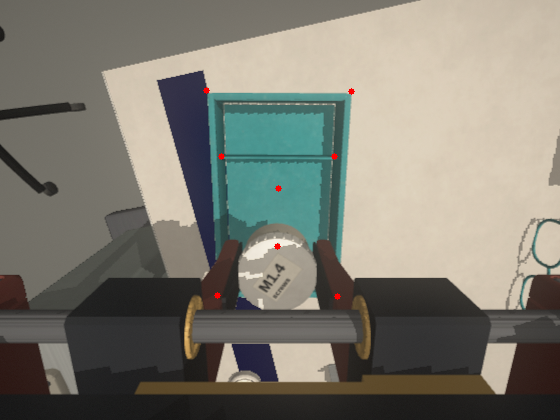

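The overlay of my tray pose fits the walls and divider well (corners (208,91), (351,91), divider at row 157). The jar is held level at (278,265).

>>> {"op": "step_arm", "data": {
  "rows": [
    [[0, 0.02, 0.5, 0, 0, 0, -1], [0, 0, 0.6, 0, 0, 0, -1], [0, 0, 0.7, 0, 0, 0, -1], [0, 0, 0.7, 0, 0, 0, -1], [0, 0, 0.6, 0, 0, 0, -1], [0, 0, 0.5, 0, 0, 0, -1], [0, 0, 0.4, 0, 0, 0, -1], [0, 0, 0.25, 0, 0, 0, -1], [0, 0, 0.1, 0, 0, 0, -1], [0, 0, 0, 0, 0, 0, -1], [0, 0, 0, 0, 0, 0, -1]]
  ]
}}

```text
time_s: 24.38
tcp_pos: [0.4505, 0.2931, 0.0179]
ee_rot: [0.774, 0.633, 0.0, 0.0]
ft_force: [-0.4, 0.5, -0.3]
grip_width: 0.0392
gripper_force: 30.0
```

>>> {"op": "step_arm", "data": {
  "rows": [
    [[0, 0, 0.04, 0, 0, 0, -1], [0, 0, 0.03, 0, 0, 0, -1], [0, 0, 0, 0, 0, 0, -1], [0, 0, 0, 0, 0, 0, -1]]
  ]
}}

```text
time_s: 24.72
tcp_pos: [0.4503, 0.2931, 0.015]
ee_rot: [0.774, 0.633, 0.0, 0.0]
ft_force: [-0.2, 0.4, -1.0]
grip_width: 0.0387
gripper_force: 30.0
```

>>> {"op": "step_arm", "data": {
  "rows": [
    [[0, 0, 0.04, 0, 0, 0, -1], [0, 0, 0.03, 0, 0, 0, -1], [0, 0, 0, 0, 0, 0, -1], [0, 0, 0, 0, 0, 0, -1]]
  ]
}}

```text
time_s: 25.05
tcp_pos: [0.4502, 0.2931, 0.0124]
ee_rot: [0.775, 0.633, 0.0, 0.0]
ft_force: [-2.0, -0.5, 8.2]
grip_width: 0.039
gripper_force: 30.0
```

>>> {"op": "step_arm", "data": {
  "rows": [
    [[0, 0, 0, 0, 0, 0, 0.2], [0, 0, 0, 0, 0, 0, 0.5], [0, 0, 0, 0, 0, 0, 0.5], [0, 0, 0, 0, 0, 0, 0.5], [0, 0, -0.3, 0, 0, 0, 0.5], [0, 0, -0.7, 0, 0, 0, 0.5], [0, 0, -0.8, 0, 0, 0, 0.5], [0, 0, -0.9, 0, 0, 0, 0.5], [0, 0, -0.9, 0, 0, 0, 0.7], [0, 0, -0.9, 0, 0, 0, 0.7]]
  ]
}}

```text
time_s: 25.88
tcp_pos: [0.4496, 0.2927, 0.1942]
ee_rot: [0.774, 0.633, -0.0, 0.0]
ft_force: [0.1, 0.5, 0.7]
grip_width: 0.0736
gripper_force: 0.0
```

>>> {"op": "step_arm", "data": {
  "rows": [
    [[-0.6, 0, 0, 0, 0, 0, 0.7], [-0.6, 0, 0, 0, 0, 0, 0.7], [-0.55, 0, 0, 0, 0, 0, 0.7], [0, 0, 0, 0, 0, 0, 0.7], [0, 0, 0, 0, 0, 0, 0.7], [0, 0, 0, 0, 0, 0, 0.7]]
  ]
}}

```text
time_s: 26.38
tcp_pos: [0.4365, 0.2248, 0.1924]
ee_rot: [0.775, 0.632, 0.001, 0.0]
ft_force: [-0.2, 0.4, -0.4]
grip_width: 0.0746
gripper_force: 0.0
```

```bash
python3 - <<'E'
from h import *
st=bot.read_state(); C=cam("wrist",st); im=bot.grab_frame("wrist");print(st["tcp_pos"],yaw(st))
cv2.imwrite("pics/w6.png",im)
for t,z in(("jar_large",.036),("jar_small",.032)):
    for r in bot.masks_of("wrist",t)[:2]: print(t,round(r["score"],2),maskpoly(C,r["mask"],z),r["position"])
for t,z in(("jar_large",.002),("jar_small",0.002)):
    for r in bot.place_of("wrist",t)[:2]: print(t,round(r["score"],2),unproj(C,r["position"],z).round(3),r["position"])
plan([.439,.222,.014])
E
```

```text
[0.43652006 0.22476115 0.1924391 ] 78.44785756101554
jar_large 0.72 [440.  226.8  50.9  46.8  78.5] [279.7, 194.4]
jar_small 0.84 [450.8 292.7  39.3  37.8  78.5] [277.1, 128.5]
jar_large 0.73 [0.437 0.224 0.002] [277.5, 189.4]
jar_small 0.7 [0.447 0.293 0.002] [273.3, 127.0]
disp(units) [-0.057  0.086  4.441] turn z(units) None  target [0.439 0.222 0.014]
```

View pics/w6.png

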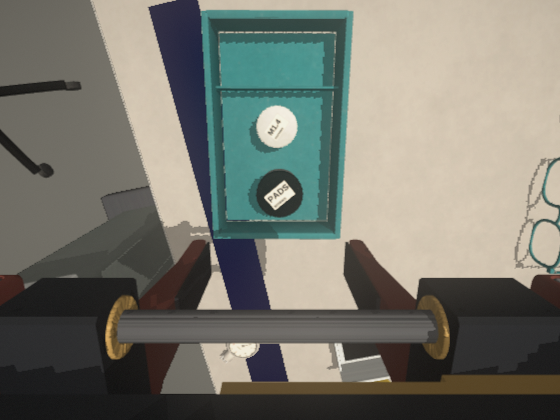

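The small jar stands in the large compartment at (277,127), with the large jar at (279,194) clear of the wall.

>>> {"op": "step_arm", "data": {
  "rows": [
    [[0.016, 0.07, 0.3, 0, 0, 0, 0.6], [0, 0, 0.6, 0, 0, 0, 0.6], [0, 0, 0.7, 0, 0, 0, 0.6], [0, 0, 0.7, 0, 0, 0, 0.6], [0, 0, 0.7, 0, 0, 0, 0.6], [0, 0, 0.6, 0, 0, 0, 0.6], [0, 0, 0.5, 0, 0, 0, 0.6], [0, 0, 0.3, 0, 0, 0, 0.6], [0, 0, 0.1, 0, 0, 0, 0.6], [0, 0, 0, 0, 0, 0, 0.6], [0, 0, 0, 0, 0, 0, 0.6]]
  ]
}}

```text
time_s: 27.55
tcp_pos: [0.4394, 0.2247, 0.0123]
ee_rot: [0.774, 0.633, 0.0, 0.0]
ft_force: [0.1, 0.2, 0.4]
grip_width: 0.0707
gripper_force: 0.0
```

>>> {"op": "step_arm", "data": {
  "rows": [
    [[0, 0, 0, 0, 0, 0, -1], [0, 0, 0, 0, 0, 0, -1], [0, 0, 0, 0, 0, 0, -1], [0, 0, 0, 0, 0, 0, -1], [0, 0, 0, 0, 0, 0, -1], [0, 0, 0, 0, 0, 0, -1], [0, 0, 0, 0, 0, 0, -1]]
  ]
}}

```text
time_s: 28.13
tcp_pos: [0.4394, 0.2246, 0.0125]
ee_rot: [0.775, 0.633, 0.001, 0.0]
ft_force: [-1.5, -0.1, 7.2]
grip_width: 0.0471
gripper_force: 30.0
```

>>> {"op": "step_arm", "data": {
  "rows": [
    [[0, 0, -0.3, 0, 0, 0, -1], [0, 0, -0.6, 0, 0, 0, -1], [0, 0, -0.7, 0, 0, 0, -1], [0, 0, -0.8, 0, 0, 0, -1], [0, 0, -0.8, 0, 0, 0, -1], [0, 0, -0.8, 0, 0, 0, -1], [0, 0, -0.5, 0, 0, 0, -1], [0, 0, 0, 0, 0, -0.107, -1], [0, 0, 0, 0, 0, -0.106, -1], [0, 0, 0, 0, 0, 0, -1], [0, 0, 0, 0, 0, 0, -1]]
  ]
}}

```text
time_s: 29.05
tcp_pos: [0.4387, 0.2243, 0.1923]
ee_rot: [0.7, 0.714, 0.0, 0.0]
ft_force: [0.3, -0.2, 0.0]
grip_width: 0.0475
gripper_force: 30.0
```

```bash
python3 - <<'E'
from h import *
plan([.612,.0108,.19],91.2)
E
```

```text
disp(units) [-5.417  4.232  0.059] turn z(units) -0.002  target [0.612  0.0108 0.19  ]
```

>>> {"op": "step_arm", "data": {
  "rows": [
    [[-0.602, 0.47, 0, 0, 0, 0, -1], [-0.602, 0.47, 0, 0, 0, 0, -1], [-0.602, 0.47, 0, 0, 0, 0, -1], [-0.602, 0.47, 0, 0, 0, 0, -1], [-0.602, 0.47, 0, 0, 0, 0, -1], [-0.602, 0.47, 0, 0, 0, 0, -1], [-0.602, 0.47, 0, 0, 0, 0, -1], [-0.602, 0.47, 0, 0, 0, 0, -1], [-0.602, 0.47, 0, 0, 0, 0, -1], [0, 0, 0, 0, 0, 0, -1], [0, 0, 0, 0, 0, 0, -1], [0, 0, 0, 0, 0, 0, -1]]
  ]
}}

```text
time_s: 30.05
tcp_pos: [0.6119, 0.0117, 0.1912]
ee_rot: [0.7, 0.714, -0.001, -0.001]
ft_force: [-0.5, 0.4, -1.0]
grip_width: 0.0477
gripper_force: 30.0
```

```bash
python3 - <<'E'
from h import *
st=bot.read_state(); C=cam("wrist",st); im=bot.grab_frame("wrist");print(st["tcp_pos"],yaw(st))
c=np.array([.557,.0098]); a=np.radians(1.2); Rm=np.array([[np.cos(a),-np.sin(a)],[np.sin(a),np.cos(a)]])
for z,P in((.04,[(-90,-35.5),(90,-35.5),(90,35.5),(-90,35.5)]),(.006,[(-80,-28),(-30,-28),(-80,28),(-30,28),(-25,28),(25,28)])):
    for p in P:
        uv=proj(C,[*(c+Rm@np.array(p)/1000),z])[0]; cv2.circle(im,tuple(int(round(v)) for v in uv),1,(0,0,255),-1)
cv2.imwrite("pics/w7.png",cv2.resize(im[90:330,120:400],None,fx=2.5,fy=2.5)); plan([.612,.0105,.02],91.2)
E
```

```text
[0.61193926 0.01165683 0.19118331] 91.1273047073439
disp(units) [-0.041  0.012  4.284] turn z(units) -0.0  target [0.612  0.0105 0.02  ]
```

View pics/w7.png

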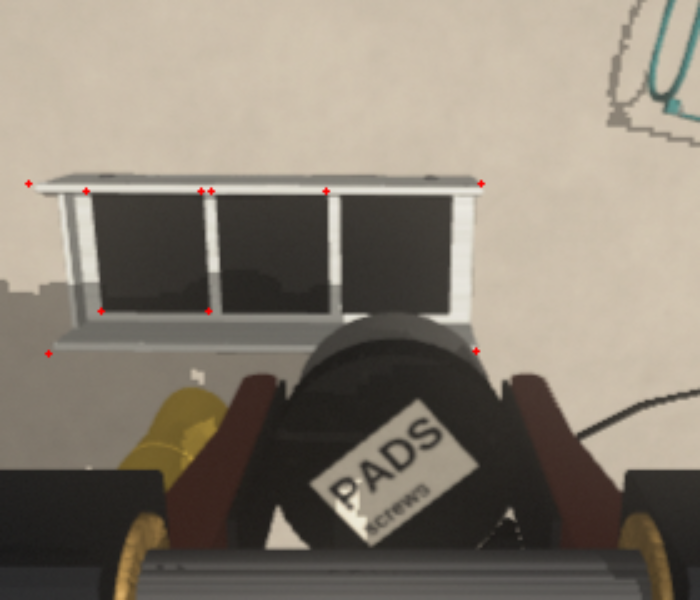

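The rack overlay is about 5 px (2 mm) off along the rack, the same camera bias seen on the small jar, so the (612, 10.5) mm target stands. The jar is held level at crop (390,430).

>>> {"op": "step_arm", "data": {
  "rows": [
    [[-0.035, 0.012, 0.3, 0, 0, 0, -1], [0, 0, 0.6, 0, 0, 0, -1], [0, 0, 0.7, 0, 0, 0, -1], [0, 0, 0.7, 0, 0, 0, -1], [0, 0, 0.6, 0, 0, 0, -1], [0, 0, 0.5, 0, 0, 0, -1], [0, 0, 0.4, 0, 0, 0, -1], [0, 0, 0.25, 0, 0, 0, -1], [0, 0, 0.15, 0, 0, 0, -1], [0, 0, 0.06, 0, 0, 0, -1], [0, 0, 0, 0, 0, 0, -1], [0, 0, 0, 0, 0, 0, -1]]
  ]
}}

```text
time_s: 31.1
tcp_pos: [0.6139, 0.0102, 0.0221]
ee_rot: [0.699, 0.715, 0.0, 0.0]
ft_force: [-0.2, 0.1, -0.1]
grip_width: 0.0476
gripper_force: 30.0
```

>>> {"op": "step_arm", "data": {
  "rows": [
    [[0, 0, 0.04, 0, 0, 0, -1], [0, 0, 0.03, 0, 0, 0, -1], [0, 0, 0, 0, 0, 0, -1], [0, 0, 0, 0, 0, 0, -1]]
  ]
}}

```text
time_s: 31.43
tcp_pos: [0.6135, 0.01, 0.0189]
ee_rot: [0.699, 0.715, 0.0, 0.0]
ft_force: [-1.1, 0.4, 0.3]
grip_width: 0.0475
gripper_force: 30.0
```

>>> {"op": "step_arm", "data": {
  "rows": [
    [[0, -0.035, 0.03, 0, 0, 0, -1], [0, 0, 0.03, 0, 0, 0, -1], [0, 0, 0, 0, 0, 0, -1], [0, 0, 0, 0, 0, 0, -1]]
  ]
}}

```text
time_s: 31.77
tcp_pos: [0.6118, 0.01, 0.0162]
ee_rot: [0.699, 0.715, -0.0, -0.0]
ft_force: [-0.7, -1.1, 1.7]
grip_width: 0.0473
gripper_force: 30.0
```

>>> {"op": "step_arm", "data": {
  "rows": [
    [[0, 0, 0.015, 0, 0, 0, -1], [0, 0, 0, 0, 0, 0, 0.2], [0, 0, 0, 0, 0, 0, 0.45], [0, 0, 0, 0, 0, 0, 0.45], [0, 0, 0, 0, 0, 0, 0.45], [0, 0, -0.4, 0, 0, 0, 0.45], [0, 0, -0.8, 0, 0, 0, 0.45], [0, 0, -1, 0, 0, 0, 0.45], [0, 0, -1, 0, 0, 0, 0.45], [0, 0, -1, 0, 0, 0, 0.45], [0, 0, -1, 0, 0, 0, 0.45], [0, 0, -0.8, 0, 0, 0, 0.36]]
  ]
}}

```text
time_s: 32.77
tcp_pos: [0.6124, 0.01, 0.2589]
ee_rot: [0.699, 0.715, 0.001, 0.001]
ft_force: [1.0, -0.4, -0.7]
grip_width: 0.0605
gripper_force: 0.0
```

>>> {"op": "step_arm", "data": {
  "rows": [
    [[0, 0, 0, 0, 0, 0, 0.36], [0, 0, 0, 0, 0, 0, 0.36], [0, 0, 0, 0, 0, 0, 0.36]]
  ]
}}

```text
time_s: 33.02
tcp_pos: [0.6113, 0.01, 0.2548]
ee_rot: [0.699, 0.715, -0.0, -0.0]
ft_force: [0.2, -0.0, -0.5]
grip_width: 0.0599
gripper_force: 0.0
```

```bash
python3 - <<'E'
from h import *
st=bot.read_state(); C=cam("wrist",st); im=bot.grab_frame("wrist");print(st["tcp_pos"],yaw(st))
cv2.imwrite("pics/w8.png",im)
for t,z in(("jar_large",.040),("rack",.04)):
    for r in bot.masks_of("wrist",t)[:2]: print(t,round(r["score"],2),maskpoly(C,r["mask"],z),r["position"])
E
```

```text
[0.61134555 0.01002301 0.25482428] 91.26088944255152
jar_large 0.82 [612.8  11.8  49.3  46.4 -88.7] [276.5, 186.4]
rack 0.7 [5.597e+02 1.090e+01 1.765e+02 7.510e+01 4.000e-01] [226.9, 183.1]
```

View pics/w8.png

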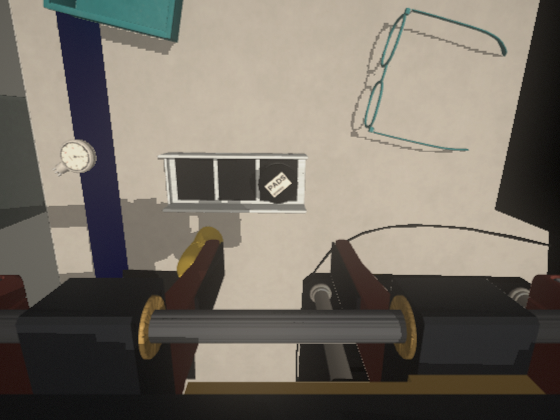

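The large jar stands in the rear bay at (279,184), and the glasses are untouched. Now back to the bottles.

>>> {"op": "step_arm", "data": {
  "rows": [
    [[0, 0, 0, 0, 0, -0.1, 0.36], [0, 0, 0, 0, 0, -0.1, 0.36], [0, 0, 0, 0, 0, -0.1, 0.36], [0, 0, 0, 0, 0, -0.1, 0.36], [0, 0, 0, 0, 0, -0.1, 0.36], [0, 0, 0, 0, 0, -0.1, 0.36], [0, 0, 0, 0, 0, -0.1, 0.36], [0, 0, 0, 0, 0, -0.1, 0.36], [0, 0, 0, 0, 0, -0.1, 0.36], [0, 0, 0, 0, 0, -0.1, 0.36], [0, 0, 0, 0, 0, -0.1, 0.36], [0, 0, 0, 0, 0, -0.1, 0.36]]
  ]
}}

```text
time_s: 34.17
tcp_pos: [0.6113, 0.01, 0.2538]
ee_rot: [0.143, 0.99, -0.0, -0.001]
ft_force: [-0.8, 0.2, 0.2]
grip_width: 0.0599
gripper_force: 0.0
```

>>> {"op": "step_arm", "data": {
  "rows": [
    [[0, 0, 0, 0, 0, -0.1, 0.36], [0, 0, 0, 0, 0, -0.1, 0.36], [0, 0, 0, 0, 0, -0.1, 0.36], [0, 0, 0, 0, 0, 0, 0.36], [0, 0, 0, 0, 0, 0, 0.36]]
  ]
}}

```text
time_s: 34.58
tcp_pos: [0.6115, 0.01, 0.2543]
ee_rot: [-0.009, 1.0, 0.0, -0.001]
ft_force: [0.1, -0.8, -0.8]
grip_width: 0.0598
gripper_force: 0.0
```

```bash
python3 - <<'E'
from h import *
plan([.440,-.1758,.0505],181.2)
E
```

```text
disp(units) [ 4.363 -4.565  5.105] turn z(units) -0.002  target [ 0.44   -0.1758  0.0505]
```

>>> {"op": "step_arm", "data": {
  "rows": [
    [[0.545, -0.571, 0, 0, 0, 0, 0.36], [0.545, -0.571, 0, 0, 0, 0, 0.36], [0.545, -0.571, 0, 0, 0, 0, 0.36], [0.545, -0.571, 0, 0, 0, 0, 0.36], [0.545, -0.571, 0, 0, 0, 0, 0.36], [0.545, -0.571, 0, 0, 0, 0, 0.36], [0.545, -0.571, 0, 0, 0, 0, 0.36], [0.545, -0.571, 0, 0, 0, 0, 0.36], [0, 0, 0, 0, 0, 0, 0.36], [0, 0, 0, 0, 0, 0, 0.36]]
  ]
}}

```text
time_s: 35.42
tcp_pos: [0.4408, -0.1773, 0.2554]
ee_rot: [-0.008, 1.0, 0.0, -0.0]
ft_force: [-0.2, 1.0, -0.4]
grip_width: 0.0594
gripper_force: 0.0
```

>>> {"op": "step_arm", "data": {
  "rows": [
    [[0, 0, 0.5, 0, 0, 0, 0.36], [0, 0, 0.7, 0, 0, 0, 0.36], [0, 0, 0.8, 0, 0, 0, 0.36], [0, 0, 0.8, 0, 0, 0, 0.36], [0, 0, 0.7, 0, 0, 0, 0.36], [0, 0, 0.6, 0, 0, 0, 0.36], [0, 0, 0.5, 0, 0, 0, 0.36], [0, 0, 0.3, 0, 0, 0, 0.36], [0, 0, 0.15, 0, 0, 0, 0.36], [0, 0, 0, 0, 0, 0, 0.36], [0, 0, 0, 0, 0, 0, 0.36]]
  ]
}}

```text
time_s: 36.33
tcp_pos: [0.4422, -0.1761, 0.0536]
ee_rot: [-0.011, 1.0, 0.0, -0.0]
ft_force: [0.1, -0.7, 0.6]
grip_width: 0.0594
gripper_force: 0.0
```

>>> {"op": "step_arm", "data": {
  "rows": [
    [[0, 0, 0, 0, 0, 0, -1], [0, 0, 0, 0, 0, 0, -1], [0, 0, 0, 0, 0, 0, -1], [0, 0, 0, 0, 0, 0, -1], [0, 0, 0, 0, 0, 0, -1], [0, 0, 0, 0, 0, 0, -1], [0, 0, 0, 0, 0, 0, -1], [0, 0, 0, 0, 0, 0, -1]]
  ]
}}

```text
time_s: 37.0
tcp_pos: [0.4421, -0.1767, 0.054]
ee_rot: [-0.011, 1.0, -0.0, 0.001]
ft_force: [-0.4, -0.5, 6.0]
grip_width: 0.031
gripper_force: 30.0
```

>>> {"op": "step_arm", "data": {
  "rows": [
    [[0, 0, -0.3, 0, 0, 0, -1], [0, 0, -0.6, 0, 0, 0, -1], [0, 0, -0.6, 0, 0, 0, -1], [0, 0, -0.6, 0, 0, 0, -1], [0, 0, -0.7, 0, 0, 0, -1], [0, 0, -0.5, 0, 0, 0, -1], [0, 0, 0, 0, 0, 0, -1], [0, 0, 0, 0, 0, 0, -1], [0, 0, 0, 0, 0, 0, -1]]
  ]
}}

```text
time_s: 37.75
tcp_pos: [0.4408, -0.1761, 0.1845]
ee_rot: [-0.011, 1.0, 0.0, -0.001]
ft_force: [-0.4, 0.3, -0.7]
grip_width: 0.0303
gripper_force: 30.0
```

```bash
python3 - <<'E'
from h import *
plan([.557,.0098,.057],181.2)
E
```

```text
disp(units) [-3.011  4.581  3.187] turn z(units) 0.001  target [0.557  0.0098 0.057 ]
```

>>> {"op": "step_arm", "data": {
  "rows": [
    [[-0.376, 0.573, 0, 0, 0, 0, -1], [-0.376, 0.573, 0, 0, 0, 0, -1], [-0.376, 0.573, 0, 0, 0, 0, -1], [-0.376, 0.573, 0, 0, 0, 0, -1], [-0.376, 0.573, 0, 0, 0, 0, -1], [-0.376, 0.573, 0, 0, 0, 0, -1], [-0.376, 0.573, 0, 0, 0, 0, -1], [-0.376, 0.573, 0, 0, 0, 0, -1], [0, 0, 0, 0, 0, 0, -1], [0, 0, 0, 0, 0, 0, -1], [0, 0, 0, 0, 0, 0, -1]]
  ]
}}

```text
time_s: 38.67
tcp_pos: [0.5565, 0.0092, 0.1839]
ee_rot: [-0.011, 1.0, -0.0, -0.002]
ft_force: [-0.1, -0.2, -1.0]
grip_width: 0.0307
gripper_force: 30.0
```

```bash
python3 - <<'E'
from h import *
plan([.557,.0098,.058],181.2)
cv2.imwrite("pics/w9.png",cv2.resize(bot.grab_frame("wrist")[120:400,140:420],(560,560)))
E
```

```text
disp(units) [-0.024  0.015  3.147] turn z(units) 0.001  target [0.557  0.0098 0.058 ]
```

View pics/w9.png

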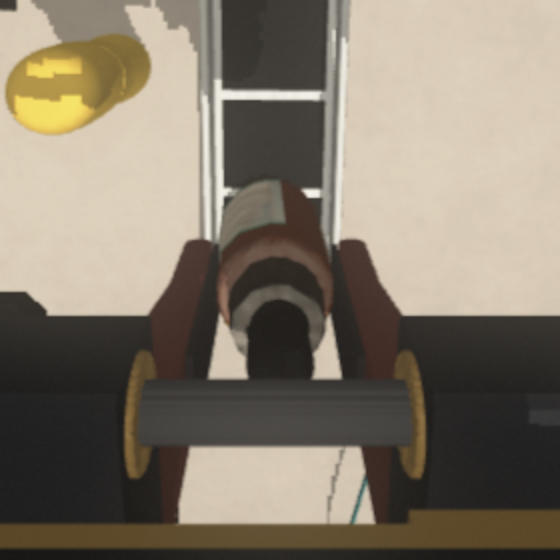

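Dropper is held upright between the fingers and lined up with the rack (cheeks at columns 210 and 338).

>>> {"op": "step_arm", "data": {
  "rows": [
    [[-0.02, 0.015, 0.5, 0, 0, 0, -1], [0, 0, 0.6, 0, 0, 0, -1], [0, 0, 0.6, 0, 0, 0, -1], [0, 0, 0.5, 0, 0, 0, -1], [0, 0, 0.4, 0, 0, 0, -1], [0, 0, 0.25, 0, 0, 0, -1], [0, 0, 0.15, 0, 0, 0, -1], [0, 0, 0.05, 0, 0, 0, -1], [0, 0, 0, 0, 0, 0, -1], [0, 0, 0, 0, 0, 0, -1]]
  ]
}}

```text
time_s: 39.55
tcp_pos: [0.5592, 0.0099, 0.0643]
ee_rot: [-0.011, 1.0, -0.0, 0.001]
ft_force: [-0.7, -0.7, -0.8]
grip_width: 0.031
gripper_force: 30.0
```

>>> {"op": "step_arm", "data": {
  "rows": [
    [[0, 0, 0.03, 0, 0, 0, -1], [0, 0, 0.03, 0, 0, 0, -1], [0, 0, 0, 0, 0, 0, -1], [0, 0, 0, 0, 0, 0, -1]]
  ]
}}

```text
time_s: 39.88
tcp_pos: [0.5588, 0.0102, 0.0615]
ee_rot: [-0.011, 1.0, -0.0, 0.0]
ft_force: [-0.2, 0.4, -0.3]
grip_width: 0.0311
gripper_force: 30.0
```

>>> {"op": "step_arm", "data": {
  "rows": [
    [[0.04, -0.01, 0.04, 0, 0, 0, -1], [0, 0, 0.03, 0, 0, 0, -1], [0, 0, 0, 0, 0, 0, -1], [0, 0, 0, 0, 0, 0, -1]]
  ]
}}

```text
time_s: 40.22
tcp_pos: [0.5569, 0.0097, 0.0583]
ee_rot: [-0.011, 1.0, 0.0, -0.0]
ft_force: [-0.6, 0.1, -1.0]
grip_width: 0.0306
gripper_force: 30.0
```

>>> {"op": "step_arm", "data": {
  "rows": [
    [[0, 0, 0.03, 0, 0, 0, -1], [0, 0, 0, 0, 0, 0, -1], [0, 0, 0, 0, 0, 0, -1]]
  ]
}}

```text
time_s: 40.47
tcp_pos: [0.5572, 0.0097, 0.0572]
ee_rot: [-0.011, 1.0, -0.0, 0.0]
ft_force: [-0.8, -0.5, -0.5]
grip_width: 0.0307
gripper_force: 30.0
```

>>> {"op": "step_arm", "data": {
  "rows": [
    [[0, 0, 0.03, 0, 0, 0, -1], [0, 0, 0, 0, 0, 0, -1], [0, 0, 0, 0, 0, 0, -1]]
  ]
}}

```text
time_s: 40.72
tcp_pos: [0.558, 0.0096, 0.057]
ee_rot: [-0.011, 1.0, -0.0, 0.001]
ft_force: [-1.5, -0.9, 8.9]
grip_width: 0.0311
gripper_force: 30.0
```

Contact. Release, rise, and look from above.

>>> {"op": "step_arm", "data": {
  "rows": [
    [[0, 0, 0, 0, 0, 0, 0.1], [0, 0, 0, 0, 0, 0, 0.3], [0, 0, 0, 0, 0, 0, 0.3], [0, 0, 0, 0, 0, 0, 0.3], [0, 0, -0.3, 0, 0, 0, 0.3], [0, 0, -0.7, 0, 0, 0, 0.36], [0, 0, -0.9, 0, 0, 0, 0.36], [0, 0, -0.9, 0, 0, 0, 0.36], [0, 0, -0.9, 0, 0, 0, 0.36], [0, 0, -0.7, 0, 0, 0, 0.36], [0, 0, -0.5, 0, 0, 0, 0.36], [0, 0, 0, 0, 0, 0, 0.36]]
  ]
}}

```text
time_s: 41.72
tcp_pos: [0.5595, 0.0097, 0.2577]
ee_rot: [-0.011, 1.0, -0.0, 0.004]
ft_force: [1.2, -0.4, -0.2]
grip_width: 0.0596
gripper_force: 0.0
```

```bash
python3 - <<'E'
from h import *
import time
plan([.44,-.2708,.0525],181.2)
st=bot.read_state(); C=cam("wrist",st); im=bot.grab_frame("wrist");print(st["tcp_pos"],yaw(st))
for r in bot.place_of("wrist","dropper")[:2]: print("drop",round(r["score"],2),unproj(C,r["position"],.006).round(4),r["position"])
for r in bot.place_of("wrist","rack")[:1]: print("rack",round(r["score"],2),unproj(C,r["position"],0).round(4),r["position"])
for r in bot.masks_of("wrist","rack")[:1]: print("rack",round(r["score"],2),maskpoly(C,r["mask"],.04))
c=np.array([.557,.0098]); a=np.radians(1.2); Rm=np.array([[np.cos(a),-np.sin(a)],[np.sin(a),np.cos(a)]])
th=np.linspace(0,2*np.pi,24)
for z,P in((.006,[(-25,-28),(25,-28),(25,28),(-25,28),(-80,-28),(-30,-28),(-80,28),(-30,28)]),(.006,[(16*np.cos(t),16*np.sin(t)) for t in th]),(.102,[(0,0)])):
    for p in P:
        uv=proj(C,[*(c+Rm@np.array(p)/1000),z])[0]; im[int(round(uv[1])),int(round(uv[0]))]=(0,0,255)
cv2.imwrite("pics/w10.png",cv2.resize(im[130:280,200:350],(600,600),interpolation=cv2.INTER_NEAREST))
E
```

```text
disp(units) [ 3.186 -6.943  5.103] turn z(units) 0.001  target [ 0.44   -0.2708  0.0525]
[0.55952256 0.00966307 0.25766185] -178.73903019890673
drop 0.61 [0.5558 0.0075 0.006 ] [274.9, 173.9]
rack 0.58 [556.6   9.7 174.5  70.5   0.6]
```

View pics/w10.png

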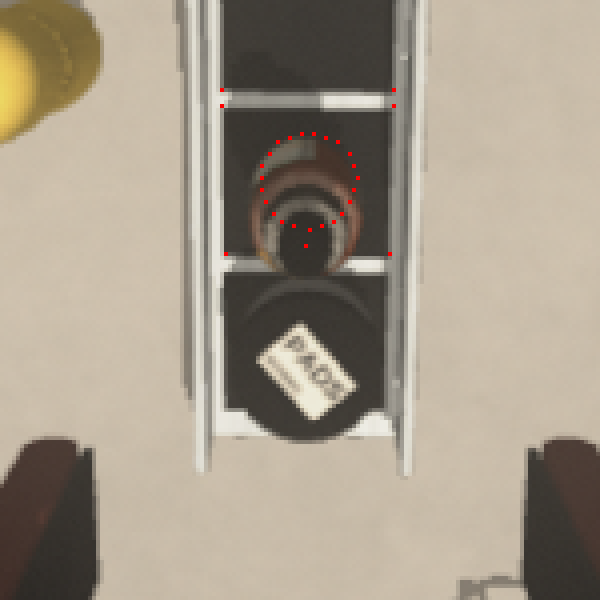

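Dropper is upright in the middle bay: its foot sits centred between the separators (crop rows 101 and 265) within about 1 mm. The large jar is at (306,365).

>>> {"op": "step_arm", "data": {
  "rows": [
    [[0.319, -0.694, 0, 0, 0, 0, 0.36], [0.319, -0.694, 0, 0, 0, 0, 0.36], [0.319, -0.694, 0, 0, 0, 0, 0.36], [0.319, -0.694, 0, 0, 0, 0, 0.36], [0.319, -0.694, 0, 0, 0, 0, 0.36], [0.319, -0.694, 0, 0, 0, 0, 0.36], [0.319, -0.694, 0, 0, 0, 0, 0.36], [0.319, -0.694, 0, 0, 0, 0, 0.36], [0.319, -0.694, 0, 0, 0, 0, 0.36], [0.319, -0.694, 0, 0, 0, 0, 0.36], [0, 0, 0, 0, 0, 0, 0.36], [0, 0, 0, 0, 0, 0, 0.36]]
  ]
}}

```text
time_s: 42.92
tcp_pos: [0.4343, -0.2712, 0.2505]
ee_rot: [-0.009, 1.0, 0.001, -0.001]
ft_force: [-0.4, 0.4, -0.3]
grip_width: 0.0595
gripper_force: 0.0
```

>>> {"op": "step_arm", "data": {
  "rows": [
    [[0, 0, 0, 0, 0, 0, 0.36], [0, 0, 0, 0, 0, 0, 0.36]]
  ]
}}

```text
time_s: 43.08
tcp_pos: [0.4356, -0.2696, 0.2512]
ee_rot: [-0.011, 1.0, 0.001, -0.001]
ft_force: [0.3, -0.1, 0.5]
grip_width: 0.0599
gripper_force: 0.0
```

```bash
python3 - <<'E'
from h import *
plan([.44,-.2708,.0525],181.2)
E
```

```text
disp(units) [-0.115 -0.039  4.968] turn z(units) 0.002  target [ 0.44   -0.2708  0.0525]
```

>>> {"op": "step_arm", "data": {
  "rows": [
    [[-0.1, -0.03, 0.4, 0, 0, 0, 0.36], [0, 0, 0.7, 0, 0, 0, 0.36], [0, 0, 0.8, 0, 0, 0, 0.36], [0, 0, 0.8, 0, 0, 0, 0.36], [0, 0, 0.8, 0, 0, 0, 0.36], [0, 0, 0.6, 0, 0, 0, 0.36], [0, 0, 0.4, 0, 0, 0, 0.36], [0, 0, 0.3, 0, 0, 0, 0.36], [0, 0, 0.15, 0, 0, 0, 0.36], [0, 0, 0, 0, 0, 0, 0.36], [0, 0, 0, 0, 0, 0, 0.36], [0, 0, 0, 0, 0, 0, 0.36]]
  ]
}}

```text
time_s: 44.08
tcp_pos: [0.4404, -0.272, 0.055]
ee_rot: [-0.011, 1.0, -0.001, 0.001]
ft_force: [1.0, -0.1, 0.1]
grip_width: 0.0594
gripper_force: 0.0
```

>>> {"op": "step_arm", "data": {
  "rows": [
    [[0, 0, 0, 0, 0, 0, -1], [0, 0, 0, 0, 0, 0, -1], [0, 0, 0, 0, 0, 0, -1], [0, 0, 0, 0, 0, 0, -1], [0, 0, 0, 0, 0, 0, -1], [0, 0, 0, 0, 0, 0, -1], [0, 0, 0, 0, 0, 0, -1], [0, 0, 0, 0, 0, 0, -1]]
  ]
}}

```text
time_s: 44.75
tcp_pos: [0.44, -0.2719, 0.0545]
ee_rot: [-0.011, 1.0, -0.0, 0.0]
ft_force: [-0.6, 1.2, 6.2]
grip_width: 0.0393
gripper_force: 30.0
```

>>> {"op": "step_arm", "data": {
  "rows": [
    [[0, 0, -0.3, 0, 0, 0, -1], [0, 0, -0.6, 0, 0, 0, -1], [0, 0, -0.6, 0, 0, 0, -1], [0, 0, -0.6, 0, 0, 0, -1], [0, 0, -0.7, 0, 0, 0, -1], [0, 0, -0.6, 0, 0, 0, -1], [0, 0, 0, 0, 0, 0, -1], [0, 0, 0, 0, 0, 0, -1], [0, 0, 0, 0, 0, 0, -1]]
  ]
}}

```text
time_s: 45.5
tcp_pos: [0.439, -0.2714, 0.1895]
ee_rot: [-0.011, 1.0, 0.0, -0.0]
ft_force: [0.3, -0.7, -0.1]
grip_width: 0.0391
gripper_force: 30.0
```

```bash
python3 - <<'E'
from h import *
plan([.5005,.0087,.0575],181.2)
E
```

```text
disp(units) [-1.694  6.965  3.301] turn z(units) 0.001  target [0.5005 0.0087 0.0575]
```

>>> {"op": "step_arm", "data": {
  "rows": [
    [[-0.169, 0.696, 0, 0, 0, 0, -1], [-0.169, 0.696, 0, 0, 0, 0, -1], [-0.169, 0.696, 0, 0, 0, 0, -1], [-0.169, 0.696, 0, 0, 0, 0, -1], [-0.169, 0.696, 0, 0, 0, 0, -1], [-0.169, 0.696, 0, 0, 0, 0, -1], [-0.169, 0.696, 0, 0, 0, 0, -1], [-0.169, 0.696, 0, 0, 0, 0, -1], [-0.169, 0.696, 0, 0, 0, 0, -1], [-0.169, 0.696, 0, 0, 0, 0, -1], [0, 0, 0, 0, 0, 0, -1], [0, 0, 0, 0, 0, 0, -1]]
  ]
}}

```text
time_s: 46.5
tcp_pos: [0.5001, 0.0091, 0.1884]
ee_rot: [-0.012, 1.0, -0.0, -0.002]
ft_force: [0.6, -1.0, -0.8]
grip_width: 0.0391
gripper_force: 30.0
```

>>> {"op": "step_arm", "data": {
  "rows": [
    [[0, 0, 0.5, 0, 0, 0, -1], [0, 0, 0.6, 0, 0, 0, -1], [0, 0, 0.6, 0, 0, 0, -1], [0, 0, 0.5, 0, 0, 0, -1], [0, 0, 0.3, 0, 0, 0, -1], [0, 0, 0, 0, 0, 0, -1], [0, 0, 0, 0, 0, 0, -1], [0, 0, 0, 0, 0, 0, -1]]
  ]
}}

```text
time_s: 47.17
tcp_pos: [0.5012, 0.0074, 0.0902]
ee_rot: [-0.011, 1.0, -0.0, -0.0]
ft_force: [0.4, 0.9, -0.8]
grip_width: 0.0393
gripper_force: 30.0
```

```bash
python3 - <<'E'
from h import *
plan([.5005,.0087,.0585],181.2)
E
```

```text
disp(units) [0.016 0.034 0.794] turn z(units) 0.0  target [0.5005 0.0087 0.0585]
```

>>> {"op": "step_arm", "data": {
  "rows": [
    [[0.016, 0.03, 0.2, 0, 0, 0, -1], [0, 0, 0.3, 0, 0, 0, -1], [0, 0, 0.2, 0, 0, 0, -1], [0, 0, 0.05, 0, 0, 0, -1], [0, 0, 0, 0, 0, 0, -1], [0, 0, 0, 0, 0, 0, -1], [0, 0, 0, 0, 0, 0, -1]]
  ]
}}

```text
time_s: 47.75
tcp_pos: [0.5008, 0.0093, 0.0604]
ee_rot: [-0.011, 1.0, -0.0, 0.0]
ft_force: [-0.2, 0.1, -1.4]
grip_width: 0.0392
gripper_force: 30.0
```

>>> {"op": "step_arm", "data": {
  "rows": [
    [[0, 0, 0.03, 0, 0, 0, -1], [0, 0, 0, 0, 0, 0, -1], [0, 0, 0, 0, 0, 0, -1]]
  ]
}}

```text
time_s: 48.0
tcp_pos: [0.5006, 0.0093, 0.059]
ee_rot: [-0.011, 1.0, -0.0, 0.0]
ft_force: [0.5, -0.6, -0.6]
grip_width: 0.039
gripper_force: 30.0
```

>>> {"op": "step_arm", "data": {
  "rows": [
    [[0, 0, 0.03, 0, 0, 0, -1], [0, 0, 0.03, 0, 0, 0, -1], [0, 0, 0, 0, 0, 0, -1], [0, 0, 0, 0, 0, 0, -1]]
  ]
}}

```text
time_s: 48.33
tcp_pos: [0.5012, 0.0093, 0.0575]
ee_rot: [-0.011, 1.0, 0.0, 0.001]
ft_force: [-2.9, 0.0, 11.4]
grip_width: 0.0391
gripper_force: 30.0
```

Contact; release, rise and check.

>>> {"op": "step_arm", "data": {
  "rows": [
    [[0, 0, 0, 0, 0, 0, 0.2], [0, 0, 0, 0, 0, 0, 0.36], [0, 0, 0, 0, 0, 0, 0.36], [0, 0, 0, 0, 0, 0, 0.36], [0, 0, -0.3, 0, 0, 0, 0.36], [0, 0, -0.7, 0, 0, 0, 0.36], [0, 0, -0.9, 0, 0, 0, 0.36], [0, 0, -0.9, 0, 0, 0, 0.36], [0, 0, -0.9, 0, 0, 0, 0.36], [0, 0, -0.9, 0, 0, 0, 0.36], [0, 0, -0.8, 0, 0, 0, 0.36], [0, 0, -0.5, 0, 0, 0, 0.36]]
  ]
}}

```text
time_s: 49.33
tcp_pos: [0.5014, 0.0092, 0.296]
ee_rot: [-0.011, 1.0, -0.0, 0.002]
ft_force: [1.3, -0.1, 0.0]
grip_width: 0.0601
gripper_force: 0.0
```

>>> {"op": "step_arm", "data": {
  "rows": [
    [[0, 0, 0, 0, 0, 0, 0.36], [0, 0, 0, 0, 0, 0, 0.36], [0, 0, 0, 0, 0, 0, 0.36], [0, 0, 0, 0, 0, 0, 0.36]]
  ]
}}

```text
time_s: 49.67
tcp_pos: [0.4994, 0.0092, 0.2906]
ee_rot: [-0.011, 1.0, 0.0, -0.002]
ft_force: [0.7, 0.1, -0.5]
grip_width: 0.06
gripper_force: 0.0
```

```bash
python3 - <<'E'
from h import *
st=bot.read_state(); C=cam("wrist",st); im=bot.grab_frame("wrist");print(st["tcp_pos"],yaw(st))
for t,z in(("dropper",.006),("spray",.006),("jar_large",.006),("rack",0)):
    for r in bot.place_of("wrist",t)[:2]: print(t,round(r["score"],2),unproj(C,r["position"],z).round(4),r["position"])
for t,z in(("rack",.04),("jar_large",.04)):
  for r in bot.masks_of("wrist",t)[:1]: print(t,round(r["score"],2),maskpoly(C,r["mask"],z))
hsv=cv2.cvtColor(im,cv2.COLOR_BGR2HSV); roi=np.zeros(im.shape[:2],bool); roi[130:230,240:310]=1
m=roi&((hsv[...,0]<8)|(hsv[...,0]>170))&(hsv[...,1]>130)&(hsv[...,2]>70)
print("cap",m.sum(),maskpoly(C,m,.112))
c=np.array([.557,.0098]); a=np.radians(1.2); Rm=np.array([[np.cos(a),-np.sin(a)],[np.sin(a),np.cos(a)]])
th=np.linspace(0,2*np.pi,24)
for z,P in((.006,[(-80,-28),(-30,-28),(-80,28),(-30,28)]),(.006,[(18*np.cos(t)-55,18*np.sin(t)) for t in th]),(.112,[(-55,0)])):
    for p in P:
        uv=proj(C,[*(c+Rm@np.array(p)/1000),z])[0]; im[int(round(uv[1])),int(round(uv[0]))]=(255,255,0)
s=bot.grab_frame("side")[100:320,190:460]
cv2.imwrite("pics/w11.png",np.hstack([cv2.resize(im[120:260,200:340],(400,400),interpolation=cv2.INTER_NEAREST),cv2.resize(s,(400,400))]))
E
```

```text
[0.49937688 0.00923342 0.29058194] -178.73747347625547
dropper 0.7 [0.5554 0.0057 0.006 ] [273.2, 212.5]
spray 0.94 [0.508  0.0097 0.006 ] [276.6, 180.9]
spray 0.6 [ 0.5169 -0.0784  0.006 ] [215.4, 185.6]
jar_large 0.61 [0.6166 0.014  0.006 ] [277.9, 251.1]
rack 0.92 [ 0.557   0.0164 -0.    ] [280.4, 212.6]
rack 0.66 [554.9   9.4 181.8  74.3   1.3]
jar_large 0.58 [609.   10.9  48.7  48.5   4.9]
cap 2 [518.2  13.3   1.1   0.  -88.7]
```

View pics/w11.png

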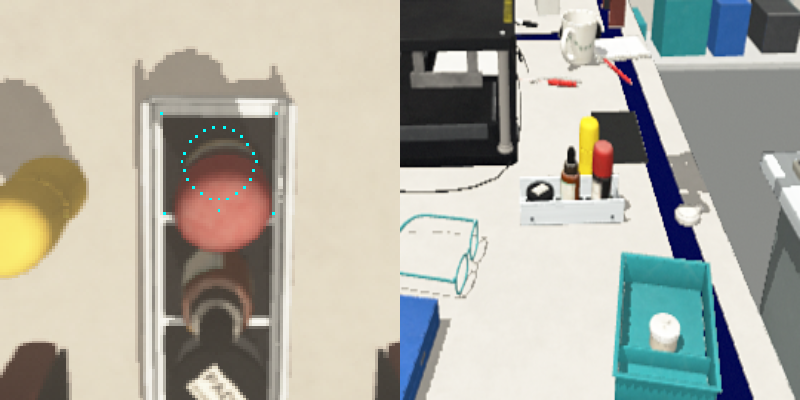

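Everything stands: dropper, spray and large jar are in the rack, and the small jar is in the tray. I'll check the spray's centring numerically.

```bash
python3 - <<'E'
from h import *
for n,(r0,r1,c0,c1) in(("wrist",(150,230,240,310)),("top",(225,262,262,296))):
    for fn in ([cv2.imread("pics/w1.png")] if n=="wrist" else [cv2.imread("pics/top0.png")])+[None]:
        im=bot.grab_frame(n) if fn is None else fn
        if fn is None: C=cam(n)
        else:
            C=cam(n) if n=="top" else cam(n,dict(tcp_pos=np.array([.50034,.00979,.30024]),ee_rot=np.array([.0006,1.,0,0])))
        b,g,r=[im[...,i].astype(int) for i in range(3)]
        m=np.zeros(im.shape[:2],bool); m[r0:r1,c0:c1]=((r>1.8*g)&(r>80))[r0:r1,c0:c1]
        n_,l,s,_=cv2.connectedComponentsWithStats(m.astype(np.uint8)); k=1+s[1:,4].argmax()
        (u,v),rad=cv2.minEnclosingCircle(np.argwhere(l==k)[:,::-1].astype(np.float32))
        x,y,w,h,a=s[k]; 
        far=(x+w/2, y+h-w/2) if n=="wrist" else (x+w/2,y+w/2)
        print(n,"old" if fn is not None else "now",s[k],"disc centre at .112",unproj(C,far,.112).round(4))
    for t,z in(("spray",.006),("dropper",.006),("rack",0),("jar_large",.006)):
        for q in bot.place_of(n,t)[:2]: print("  ",t,round(q["score"],2),unproj(cam(n),q["position"],z).round(4))
bot.grab_frame("side")
for t,z in(("spray",.006),("dropper",.006),("rack",0),("jar_large",.006)):
    for q in bot.place_of("side",t)[:2]: print("  side",t,round(q["score"],2),unproj(cam("side"),q["position"],z).round(4))
E
```

```text
wrist old [289 186   1   1   1] disc centre at .112 [0.4985 0.0248 0.112 ]
wrist now [292 195   1   2   2] disc centre at .112 [0.5078 0.0276 0.112 ]
   spray 0.64 [ 0.523  -0.0782  0.006 ]
   dropper 0.82 [0.5565 0.0084 0.006 ]
   rack 0.74 [0.5574 0.0099 0.    ]
   jar_large 0.91 [0.6133 0.0063 0.006 ]
top old [271 240  16  10  52] disc centre at .112 [0.4898 0.0055 0.112 ]
top now [270 241  15   9  44] disc centre at .112 [0.4883 0.0092 0.112 ]
   spray 0.71 [0.5046 0.0161 0.006 ]
   dropper 0.49 [ 0.4378 -0.2203  0.006 ]
   dropper 0.28 [0.4558 0.2849 0.006 ]
  side spray 0.96 [0.5098 0.0084 0.006 ]
  side spray 0.74 [ 0.5137 -0.0752  0.006 ]
  side dropper 0.72 [0.5559 0.001  0.006 ]
  side rack 0.81 [0.5571 0.0185 0.    ]
```

```bash
python3 - <<'E'
from h import *
old=(cv2.imread("pics/w1.png"),cam("wrist",dict(tcp_pos=np.array([.50034,.00979,.30024]),ee_rot=np.array([.0006,1.,0,0]))))
new=(bot.grab_frame("wrist"),cam("wrist"))
for im,C in(old,new):
    h=cv2.cvtColor(im,cv2.COLOR_BGR2HSV)
    m=np.zeros(im.shape[:2],np.uint8); R=(slice(160,217),slice(250,305))
    m[R]=(((h[...,0]<8)|(h[...,0]>170))&(h[...,1]>100)&(h[...,2]>60))[R]
    n,l,s,_=cv2.connectedComponentsWithStats(m); k=1+s[1:,4].argmax(); x,y,w,hh,a=s[k]
    print(s[k],"disc",unproj(C,(x+w/2,y+hh-w/2),.112).round(4))
    # profile down the middle of the rack: inlay separators (bright rows) left and right of bottles
    g=cv2.cvtColor(im,cv2.COLOR_BGR2GRAY)
    for c in (262,292): 
        v=g[140:270,c].astype(int); print(c,[140+i for i in range(1,129) if v[i]>90 and v[i]>=v[i-1] and v[i]>v[i+1] and v[i]-min(v[max(0,i-5):i+6])>40])
    for L in (-80,-27.5,27.5,82): print(L,proj(C,[.557+L/1000,.0098,.006]).round(1))
E
```

```text
[258 173  33  33 869] disc [0.5019 0.0078 0.112 ]
262 [153, 156, 196, 229, 264]
292 [143, 153, 156, 193, 228, 263]
-80 [[276.5 157. ]]
-27.5 [[276.5 192.7]]
27.5 [[276.5 227.9]]
82 [[276.6 260.6]]
[261 172  34  35 920] disc [0.5009 0.0112 0.112 ]
262 [153, 156, 230, 267]
292 [143, 154, 157, 230, 266]
-80 [[277.2 157.6]]
-27.5 [[276.4 193.8]]
27.5 [[275.6 229.5]]
82 [[274.9 262.7]]
```

The spray is within about 2–3 mm of the bay centre and the arm is clear.

```bash
python3 -c "
from cell import bot
print(bot.close_job())"
```

```text
the job is handed in; nothing more can be done
None
```

The jars are swapped and both bottles are back upright in their own bays, by my measurements within about 3 mm of the middle; the glasses were left alone and the job is handed in at about 50 s of the 144 s limit.

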